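# Open the parts chest to its stop and pick a lamp holder for the order

### The arm

A 6-joint arm with a two-finger parallel gripper is mounted at the origin on the work surface. World frame = base frame: x ahead of the robot, y to its left, z up, the work surface at z = 0. Lengths are in m, angles in degrees, forces in N, time in s.
With the tool pointing down it reaches from about 0.375 to 0.9 m from the base axis. Payload 3.1 kg.
Tool frame: the origin (TCP) lies midway between the tips of the shut fingers; the grasp point (between the pads) lies 19 mm behind it; x points along the fingers, z is the direction in which the jaws open and shut, and the axes are right-handed (so a half turn about x gives the same grasp; the last joint's range is limited). The gripper opens to 87 mm and grips with 3 to 60 N. Pads are 19 mm wide; open, the fingers measure 117 mm over their backs; the gripper's body (75 mm by 190 mm) begins 51 mm behind the grasp point.
Start: joints at [61.335, 30.224, 82.088, -0, 67.689, -10.227], TCP at [0.198, 0.593, 0.191] pointing down, gripper open.
Joint ranges: [-176.69, 176.69], [-43.24, 126.21], [12.49, 139.97], [-82, 262], [0, 151.66], [-163.58, 163.58]. Speed limits (degrees/s): [159.86, 159.86, 180, 180, 180, 180].

### API

Orientations are given as a 3x3 rotation matrix whose columns are the frame's x, y, z axes.
In Python, from rig import * gives the robot as it stands.
- The arm moves only by the tool play_rows, never from a script. Its argument "rows" is a list that holds one entry, the list of rows, each a list of 7 numbers: the shift along the tool's x, y, z in m, then the turn, a rotation vector about the tool's x, y, z in degrees, then the finger opening in m, from 0 to 0.087. A call has 1 to 12 rows; each row is the pose to reach, as a shift and turn from the pose commanded when the call began, along the tool's axes at that moment; what a row does not reach only later rows make up. A row lasts 1/10 s, in which the tool goes at most 50 mm and 8.59 degrees, less where a joint would pass 70% of its speed; a pose out of reach is approached as far as the arm can. A call with a gripper value outside its range is refused whole. The fingers move at their own pace and stop on an object; the grip force is fixed at half the most. Time passes only in rows, so rows that repeat a pose let the fingers close. It gives the time, the measured TCP pose, the force and the opening at its end, in the units of the state.
- read_state(): the state, without advancing time (a new reading comes with each control period).
- capture(name): name is "scene" or "top"; returns a dict with "pixels" (420x560x3 uint8, red, green, blue), "intrinsics" (3x3 intrinsics, pixels), "rvec" (rotation vector, rad) and "tvec" (3), from world to camera coordinates, as OpenCV has them. Camera axes: x right, y down, z forward; pixel columns grow to the right and rows downward; lengths in m; the calibration is good to about 2 mm. A picture is of the moment at which its call begins. There is no depth.
- hand_in(): hands the job in, once; it reports no verdict.
Trained networks look in the newest picture that a camera, given by its name, has taken for a name from the list of things; names that differ only in an ending like _2 or _b are one class to them, and where a whole thing is asked for, a point or a joint stands for the part that bears it (a point fixed in the world has none). Each returns a list of dicts, best first, with "p" (0 to 1); they miss things now and then, are a little off and sometimes report something else, mostly with a low value. They report only what shows in the picture. A call takes as long as a camera call.
- trace(camera, target): "mask" (420x560 bool, what is visible of it) and "at" ([column, row] in pixels, amid what is visible of it).
The state is a dict: "time_s": time; "joint_positions": joint angles; "qvel": joint speeds; "tau": joint torques, N m; "position": TCP position; "tcp_rot": TCP orientation; "force": force on the tool from outside, world axes, zero at the start; "moment": the same for the moment, N m; "opening": opening from 0.0 (shut) to 1.0 (fully open).
Only numpy, scipy, OpenCV 4.12 (cv2) and the standard library are available. Lean on these libraries where they do the work, as an engineer would, in place of code of your own. Each camera call takes 0.05 s, during which the arm holds its last target.

### The job

Take the handle of the wooden chest and raise its lid, without flinging it, right up until it meets its stop, and leave it standing open there. Then reach in under the leaning lid, lift out the tall ceramic lamp holder and set it down gently, standing upright, on the free floor of the open carton. Leave the low ceiling rose in its bay and do not shift anything else on the bench.

Things in the scene. Friction and masses are not known exactly. Their poses are not given: they have to be found in the camera images.
- chest: Wooden parts chest 240 (x) x 340 (y) x 115 mm high (z), fixed to the bench; origin at the centre of its underside. Walls 10 mm, floor 8 mm thick. The lid hinge runs along its +x rim; its opening side (front) is -x, turned towards the robot's right. A 68 mm high partition, 8 mm thick, at y = 0 parts it into a +y and a -y bay. When open the lid leans over the bays, so a hand must reach in slanting, from the front.
- lid (a joint): Lid hinge angle in rad: 0 closed, 0.95 against its stop (fully open, still leaning forward over the chest at about 54 degrees from level). The hinge is stiff: the lid stays at whatever angle it is left and needs about 8 N at the handle to raise. It starts closed or slightly ajar. Lid panel 260 (from the hinge) x 350 x 12 mm, overhanging the front by 20 mm.
- lid_handle (a point): Centre of the steel bar of the lid's handle: round bar 11 mm thick, 121 mm long overall, parallel to the hinge (chest y), on the lid's upper face, its axis 35 mm off that face, 220 mm from the hinge and 40 mm from the lid's front edge. Axes turn with the lid.
- lid_hinge (a point): Middle of the hinge line on the chest's +x rim, 115 mm above the bench, axes as the chest's: the lid turns about its y axis. From here the handle bar's centre is at x = -220, z = +47 mm with the lid closed, rising as it opens.
- holder: Lamp holder: the tall white ceramic part, 100 mm high, upright in one bay of the chest (20 mm in front of the bay's middle, give or take). Round: foot 60 mm across and 12 mm thick, then a plain stem 48 mm across from 18 to 90 mm height, top 42 mm across. Origin at the centre of its underside, z up. 0.2 to 0.4 kg, solid ceramic; grip the stem above mid height so that it hangs upright.
- rose: Ceiling rose: the low white ceramic part, a flared dish 90 mm across and 46 mm high, in the chest's other bay. Stays there. Origin at the centre of its underside.
- carton: Open cardboard carton 240 (x) x 170 (y) x 50 mm high, fixed to the bench; origin at the centre of its underside; walls and floor 5 mm. Its +x part is filled by an inner box up to 45 mm height; the rest, towards the robot, is free.
- carton_free (a point): Centre of the carton's free floor (5 mm above the bench), axes as the carton's; the free floor measures 137 (x) x 160 (y) mm.
- tape: Bystander: roll of brown tape, 90 mm across, 48 high, lying flat.
- shade: Bystander: clear glass lamp bowl, 110 mm across, 90 high, fragile.
- mug: Bystander: blue mug, 76 mm across, 90 high.
- bottle: Bystander: green closed bottle, 60 mm across, 170 high.
- driver: Bystander: screwdriver with black handle, lying on the bench.
- brush: Bystander: hand brush with wooden handle, lying on the bench.

How it is judged (in metres and radians):
On the way, in this order (a step that is already met when the one before it is completed fails the run):
1. the lid is raised to its stop while the lamp holder still stands in the chest (value of joint lid above 0.9 rad and x of holder in the frame of chest between -0.11 and 0.11 m and y of holder in the frame of chest between -0.16 and 0.16 m and z of holder in the frame of chest below 0.03 m), for 0.3 s.
2. the lamp holder is lifted clear of the chest's rim (value of joint lid above 0.9 rad and height (world z) of holder above 0.125 m), for 0.1 s.
At the end, for the whole second after the job is handed in: The lid stands within 0.05 rad of its stop (above 0.90 rad); the lamp holder stands at rest on the carton's free floor (within 60 mm of its centre along each carton axis, underside within 6 mm of the floor), within 0.1 rad of upright; the ceiling rose lies flat in the chest (tilt under 0.2 rad) (value of joint lid above 0.9 rad and x of holder in the frame of carton_free between -0.06 and 0.06 m and y of holder in the frame of carton_free between -0.06 and 0.06 m and z of holder in the frame of carton_free between -0.006 and 0.006 m and angle between holder's own z axis and vertical below 0.1 rad and linear speed of holder below 0.02 m/s and x of rose in the frame of chest between -0.11 and 0.11 m and y of rose in the frame of chest between -0.16 and 0.16 m and z of rose in the frame of chest below 0.03 m and angle between rose's own z axis and vertical below 0.2 rad); the robot touches nothing.
It fails at once if the lid is flung (faster than 3.5 rad/s) (velocity of joint lid above 3.5 rad/s or velocity of joint lid below -3.5 rad/s).
It fails at once if the lamp holder strikes the carton hard (over 45 N) (contact force between holder and carton above 45 N).
It fails at once if the lamp holder is dropped (in free fall with its underside more than 22 mm above the bench, that is 17 mm above the carton floor) (contact force between holder and anything else below 0.03 N and height (world z) of holder above 0.022 m).
It fails at once if the ceiling rose is shifted by more than 40 mm (distance of rose from where it was at the start of the episode above 0.04 m).
It fails at once if a bystander on the bench is shifted by more than 30 mm (distance of any of tape, shade, mug, bottle, driver, brush from where it was at the start of the episode above 0.03 m).
It also fails if it takes over 64 s, if anything falls off the work surface, if the arm or the gripper's body presses on something with over 40 N, if the wrist force passes 120 N, or if a joint passes its speed limit or range.

## Working session

There is one attempt and no reset: what is moved stays moved. The work goes in short steps, Python scripts to look and compute and a tool call to move; the robot and the scene stay as the last step left them, time stands still between calls to the robot, and variables do not carry over. Pictures are saved under pics/ and viewed, and the job is handed in when it is done.

Besides the shell and the picture viewer there is one more tool, called as name(argument=value, ...), one argument or row to a line, values as JSON. play_rows: Moves the arm, as the interface text tells. Its arguments: {"type":"object","properties":{"rows":{"type":"array"}},"required":["rows"]}

```bash
ls; mkdir -p pics
python3 - <<'E'
from rig import *
import cv2,numpy as np
s=read_state();print({k:np.round(v,3).tolist() for k,v in s.items()})
for n in("scene","top"):
    c=capture(n);cv2.imwrite(f"pics/{n}0.png",c["pixels"][:,:,::-1]);print(c["intrinsics"],c["rvec"],c["tvec"])
E
```

```text
pics
{'time_s': 0.0, 'joint_positions': [61.335, 30.279, 82.155, -0.001, 67.688, -10.228], 'qvel': [0.081, 0.002, 0.133, 0.03, 0.054, -0.061], 'tau': [0.0, -44.005, -17.659, 0.063, 0.058, -0.0], 'position': [0.197, 0.592, 0.19], 'tcp_rot': [[-0.001, -0.949, 0.316], [-0.002, 0.316, 0.949], [-1.0, 0.0, -0.002]], 'force': [-0.346, 0.133, -0.511], 'moment': [0.034, 0.032, 0.01], 'opening': 1.004}
[[456.31416153   0.         279.31550318]
 [  0.         456.31416153 215.45703497]
 [  0.           0.           1.        ]] [ 2.43637223 -0.48266423  0.15875108] [-0.47904117  0.20590739  1.48708574]
[[509.75642688   0.         282.20483441]
 [  0.         509.75642688 207.25127562]
 [  0.           0.           1.        ]] [ 2.15918683 -2.10007817  0.17461224] [-0.00758844  0.51965157  1.49969404]
```

View pics/scene0.png

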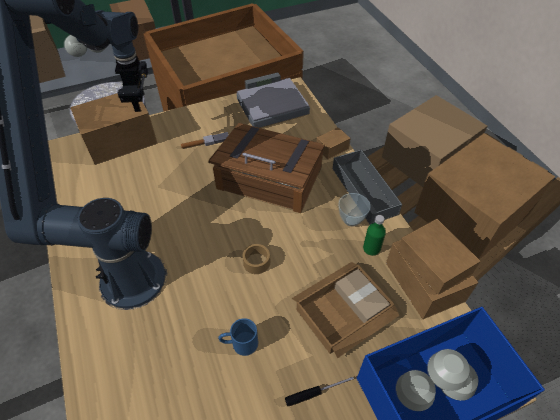

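View pics/top0.png

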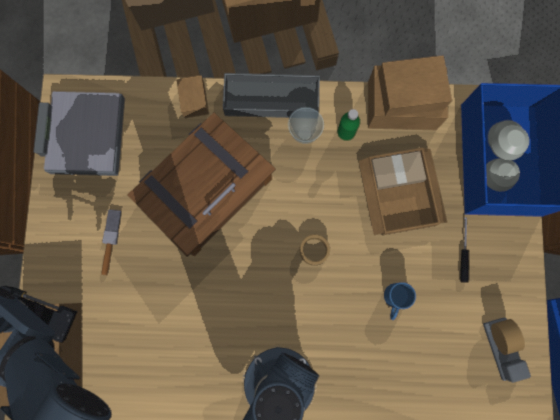

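```bash
cat > h.py <<'E'
import cv2,numpy as np
from rig import *
def P(c,X):
    return cv2.projectPoints(np.asarray(X,float).reshape(-1,3),c["rvec"],c["tvec"],c["intrinsics"],None)[0][:,0]
def ray(c,uv,z):
    R=cv2.Rodrigues(np.asarray(c["rvec"],float))[0];t=np.asarray(c["tvec"]).ravel()
    o=-R.T@t;d=R.T@np.linalg.inv(c["intrinsics"])@np.array([uv[0],uv[1],1.])
    return o+d*(z-o[2])/d[2]
def tri(c1,u1,c2,u2):
    Ms=[]
    for c in(c1,c2):
        R=cv2.Rodrigues(np.asarray(c["rvec"],float))[0];Ms.append(c["intrinsics"]@np.c_[R,np.asarray(c["tvec"]).ravel()])
    X=cv2.triangulatePoints(Ms[0],Ms[1],np.array(u1,float).reshape(2,1),np.array(u2,float).reshape(2,1)).ravel()
    return X[:3]/X[3]
def save(img,name,box=None,k=1):
    if box: img=img[box[1]:box[3],box[0]:box[2]]
    cv2.imwrite(name,cv2.resize(img,None,fx=k,fy=k,interpolation=cv2.INTER_CUBIC)[:,:,::-1])
E
python3 - <<'E'
from h import *
C={n:capture(n) for n in("scene","top")}
save(C["top"]["pixels"],"pics/t1.png",(110,95,310,265),4)
save(C["scene"]["pixels"],"pics/s1.png",(180,110,380,260),4)
for n in C:
    for t in ("chest","lid","lid_handle","carton","tape","shade","bottle","mug","driver","brush"):
        r=trace(n,t)
        for q in r[:2]:
            ys,xs=np.nonzero(q["mask"]);print(n,t,round(q["p"],2),np.round(q["at"],1),len(xs),np.round(cv2.minAreaRect(np.c_[xs,ys].astype(np.float32))[0],1), ray(C[n],q["at"],0).round(3))
E
```

```text
scene lid 0.84 [267.8 153.5] 4434 [265.6 153. ] [0.619 0.37  0.   ]
scene lid_handle 0.61 [272.3 157.6] 4557 [265.7 153.1] [0.627 0.341 0.   ]
scene carton 0.88 [343.5 307.2] 5724 [345.8 307. ] [ 0.588 -0.354  0.   ]
scene tape 0.96 [256.  249.7] 508 [256. 258.] [ 0.412 -0.048  0.   ]
scene tape 0.44 [376.9 237.6] 586 [374.4 235. ] [ 0.817 -0.162  0.   ]
scene shade 0.85 [357.2 207.5] 813 [354.5 209. ] [ 0.818 -0.017  0.   ]
scene bottle 0.74 [377.8 237.8] 635 [375.3 234.7] [ 0.82  -0.164  0.   ]
scene mug 0.95 [243.6 335.8] 853 [243.3 337.3] [ 0.27  -0.324  0.   ]
scene driver 0.91 [305.7 396.9] 459 [318.8 389.4] [ 0.368 -0.556  0.   ]
scene brush 0.88 [207.8 142.2] 328 [204.9 141. ] [0.415 0.527 0.   ]
scene brush 0.69 [272.1 156.2] 4459 [266.4 153.5] [0.63  0.349 0.   ]
top chest 0.98 [203.3 185. ] 11185 [201.8 183.8] [0.591 0.257 0.   ]
top lid 0.61 [199.8 184.5] 10584 [201.1 182.3] [0.593 0.268 0.   ]
top lid_handle 0.64 [402.5 190.9] 5705 [402.3 191.2] [ 0.589 -0.368  0.   ]
top lid_handle 0.58 [204.2 181.4] 10513 [201.5 182.4] [0.603 0.255 0.   ]
top carton 0.4 [399.7 295.6] 779 [397.6 297.4] [ 0.266 -0.356  0.   ]
top carton 0.27 [204.8 185.5] 11044 [202.  183.5] [0.59  0.252 0.   ]
top tape 0.82 [311.1 240.4] 372 [314.5 250. ] [ 0.426 -0.085  0.   ]
top shade 0.84 [306.7 129. ] 1063 [306. 126.] [ 0.783 -0.064  0.   ]
top bottle 0.97 [349.9 127.1] 502 [348.7 124.9] [ 0.793 -0.202  0.   ]
top mug 0.6 [399.4 297.7] 725 [401.  299.6] [ 0.26  -0.355  0.   ]
top driver 0.58 [466.3 265.3] 351 [464.  250.5] [ 0.363 -0.56   0.   ]
top brush 0.77 [107.9 234.4] 684 [109.5 242. ] [0.427 0.544 0.   ]
```

Run:
```python
import rig; print([x for x in dir(rig) if x[0]!='_'])
```

```text
['PlanningError', 'capture', 'hand_in', 'read_state', 'trace']
```

View pics/t1.png

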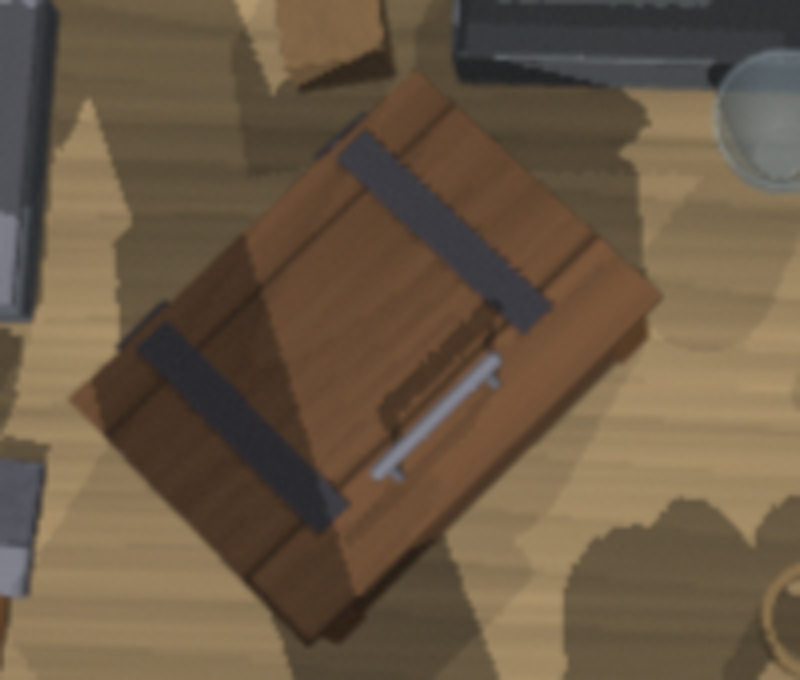

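View pics/s1.png

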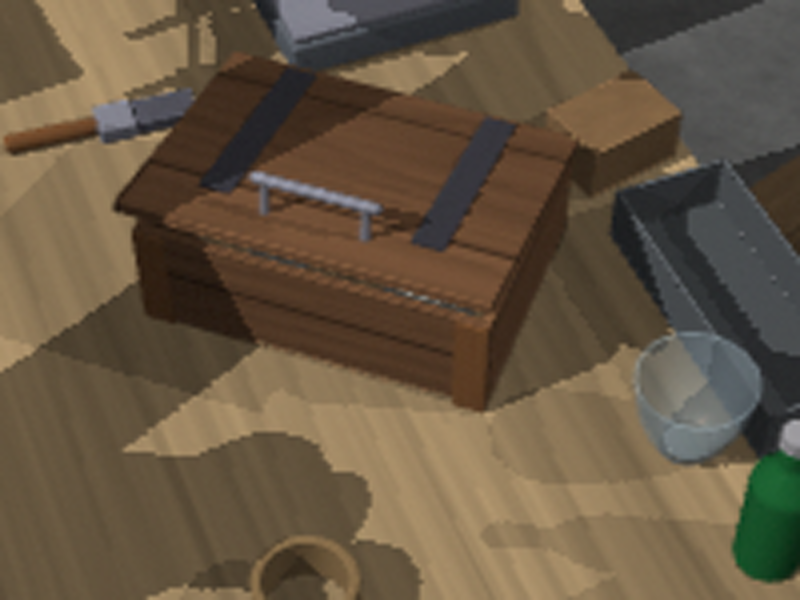

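```bash
cat > fit.py <<'E'
from h import *
from scipy.optimize import least_squares
C={n:capture(n) for n in("scene","top")}
obs=[]
def tp(k,u,v):obs.append(("top",k,110+(u+.5)/4-.5,95+(v+.5)/4-.5))
def sp(k,u,v):obs.append(("scene",k,180+(u+.5)/4-.5,110+(v+.5)/4-.5))
tp("H-",415,70);tp("H+",70,400);tp("F-",662,297);tp("F+",310,645);tp("B-",499,355);tp("B+",374,476)
sp("H+",237,55);sp("H-",575,143);sp("F-",490,308);sp("F+",118,203);sp("B+",252,176);sp("B-",380,208);sp("C-",487,410);sp("C+",150,315)
L={"H":(0,12),"F":(-260,12),"B":(-220,47)}
def pt(k,p):
    x,y,yaw,th=p;s=1 if k[1]=="+" else -1
    if k[0]=="C": q=np.array([-.12,s*.17,0])
    else:
        a,b=L[k[0]];a/=1000;b/=1000
        yy=s*(.0605 if k[0]=="B" else .175)
        # rotate up about y so -x goes up
        q=np.array([.12+a*np.cos(th)+b*np.sin(th),yy,.115-a*np.sin(th)+b*np.cos(th)])
    c,s_=np.cos(yaw),np.sin(yaw)
    return np.array([x+c*q[0]-s_*q[1],y+s_*q[0]+c*q[1],q[2]])
def res(p):
    return np.concatenate([P(C[n],pt(k,p))[0]-[u,v] for n,k,u,v in obs])
r=least_squares(res,[.59,.26,.78,.05],loss="soft_l1")
print(r.x,np.degrees(r.x[2:]))
print(res(r.x).reshape(-1,2).round(1).tolist())
for k in("B-","B+","F-","H+","H-"):print(k,pt(k,r.x).round(3))
E
python3 fit.py
```

```text
[0.57686848 0.24605308 0.82402504 0.12941776] [47.2131569   7.41509134]
[[0.5, -0.7], [-0.2, -0.3], [0.7, -1.1], [-0.4, 0.3], [0.8, -0.3], [0.6, 0.4], [-1.0, -1.5], [1.0, -2.1], [0.2, -0.6], [-1.7, -0.2], [-0.7, 0.0], [0.2, 0.7], [-0.4, -0.0], [-1.1, -0.6]]
B- [0.559 0.137 0.19 ]
B+ [0.47 0.22 0.19]
F- [0.613 0.027 0.16 ]
H+ [0.531 0.454 0.127]
H- [0.788 0.216 0.127]
```

```bash
cat >> h.py <<'E'
from scipy.spatial.transform import Rotation as Ro
YAW=np.radians(47.2); CH=np.array([.5769,.2461,0])
def Rtool(phi,az,flip=1):
    """tool x pointing at azimuth az(rad), phi deg below horizontal; z horizontal (jaw)"""
    p=np.radians(phi);x=np.array([np.cos(az)*np.cos(p),np.sin(az)*np.cos(p),-np.sin(p)])
    z=flip*np.array([-np.sin(az),np.cos(az),0]);return np.c_[x,np.cross(z,x),z]
def delta(Rt,pt,s=None):
    s=s or read_state();R=np.array(s["tcp_rot"]);U,_,V=np.linalg.svd(R);R=U@V
    d=R.T@(np.asarray(pt)-np.array(s["position"]));rv=np.degrees(Ro.from_matrix(R.T@Rt).as_rotvec())
    print("shift",d.round(4).tolist(),"rv",rv.round(2).tolist());return d,rv
def w(v): # chest->world
    c,s=np.cos(YAW),np.sin(YAW);v=np.asarray(v,float);return CH+[c*v[0]-s*v[1],s*v[0]+c*v[1],v[2]]
E
python3 - <<'E'
from h import *
z=np.array([np.cos(YAW),np.sin(YAW),0]);x=np.array([0,0,-1.]);Rt=np.c_[x,np.cross(z,x),z]
delta(Rt,[.5145,.1785,.29])
C=capture("scene")
save(C["pixels"],"pics/grip.png",(60,0,220,120),5)
E
```

```text
shift [-0.099, -0.4317, -0.2929] rv [24.36, -0.0, 0.0]
```

View pics/grip.png

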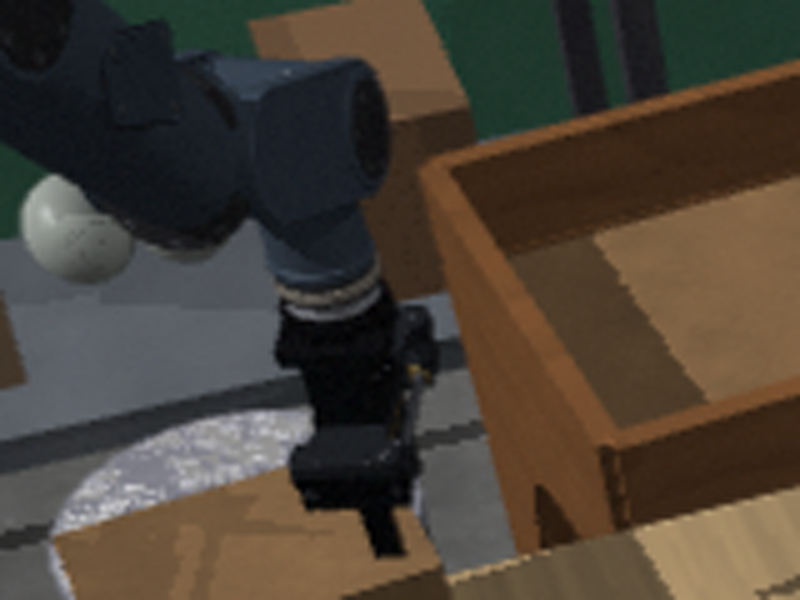

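play_rows(
  rows=[
    [[-0.099,-0.04,-0.03,0,0,0,0.06],[-0.099,-0.08,-0.06,4,0,0,0.06],[-0.099,-0.12,-0.085,8,0,0,0.06],[-0.099,-0.16,-0.11,12,0,0,0.06],[-0.099,-0.2,-0.14,16,0,0,0.06],[-0.099,-0.24,-0.165,20,0,0,0.06],[-0.099,-0.28,-0.19,24.4,0,0,0.06],[-0.099,-0.32,-0.22,24.4,0,0,0.06],[-0.099,-0.36,-0.245,24.4,0,0,0.06],[-0.099,-0.4,-0.27,24.4,0,0,0.06],[-0.099,-0.432,-0.293,24.4,0,0,0.06],[-0.099,-0.432,-0.293,24.4,0,0,0.06]],
  ],
)

```text
time_s: 2.55
position: [0.5182, 0.1741, 0.29]
tcp_rot: [[0.002, -0.73, 0.684], [-0.002, 0.684, 0.73], [-1.0, -0.003, 0.001]]
force: [-0.2, 1.2, -0.2]
opening: 0.687
```

Run:
```python
from h import *
z=np.array([np.cos(YAW),np.sin(YAW),0]);x=np.array([0,0,-1.]);Rt=np.c_[x,np.cross(z,x),z]
delta(Rt,[.5145,.1785,.172])
C=capture("scene")
save(C["pixels"],"pics/s2.png",(160,40,360,190),4)
C=capture("top")
save(C["pixels"],"pics/t2.png",(110,95,310,245),4)
```

```text
shift [0.118, 0.006, 0.0006] rv [-0.34, 0.03, 0.16]
```

View pics/s2.png

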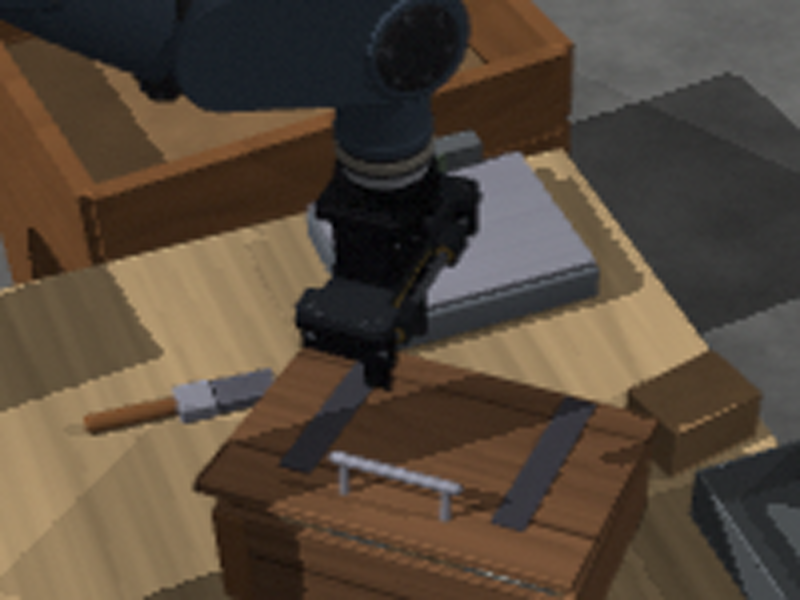

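View pics/t2.png

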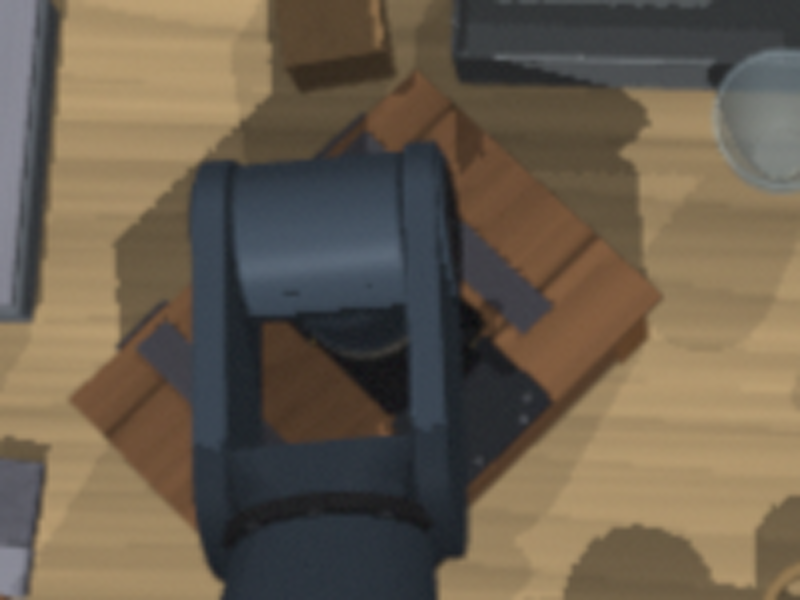

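Run:
```python
from h import *
s=read_state();print({k:np.round(v,4).tolist() for k,v in s.items()})
C=capture("top")
s=read_state();print(np.round(s["position"],4))
print(P(capture("scene"),[s["position"],np.array(s["position"])+[0,0,.0]]))
```

```text
{'time_s': 2.65, 'joint_positions': [7.1648, 18.0343, 86.1356, 0.0124, 75.8442, -39.7874], 'qvel': [3.3817, -0.9684, 1.8477, 1.3125, 0.783, 0.8271], 'tau': [-1.4125, -35.2005, -19.9242, -0.1425, -0.0173, -0.0838], 'position': [0.5158, 0.1768, 0.2897], 'tcp_rot': [[-0.0003, -0.7307, 0.6826], [0.0002, 0.6826, 0.7307], [-1.0, 0.0003, -0.0001]], 'force': [0.4679, 0.0927, -0.0651], 'moment': [-0.0226, -0.0013, -0.0022], 'opening': 0.6873}
[0.5145 0.1782 0.2897]
[[257.00910929 135.9875454 ]
 [257.00910929 135.9875454 ]]
```

play_rows(
  rows=[
    [[0.03,0,0,0,0,0,0.06],[0.06,0,0,0,0,0,0.06],[0.085,0,0,0,0,0,0.06],[0.105,0,0,0,0,0,0.06],[0.118,0,0,0,0,0,0.06],[0.118,0,0,0,0,0,0.06]],
  ],
)

```text
time_s: 3.35
position: [0.5117, 0.1801, 0.1703]
tcp_rot: [[-0.005, -0.735, 0.678], [-0.0, 0.678, 0.735], [-1.0, 0.004, -0.004]]
force: [0.2, 0.1, -0.5]
opening: 0.69
```

Run:
```python
from h import *
C=capture("scene")
save(C["pixels"],"pics/s3.png",(180,60,340,180),5)
s=read_state();print(np.round(s["position"],4),np.round(s["force"],2))
```

```text
[0.5129 0.18   0.1715] [-0.87 -0.6  -0.28]
```

View pics/s3.png

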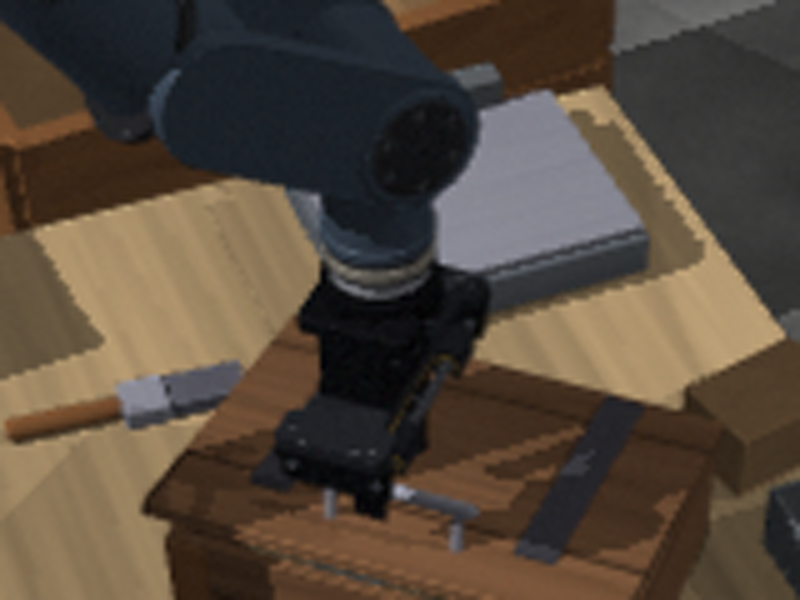

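play_rows(
  rows=[
    [[0,0,0,0,0,0,0.04],[0,0,0,0,0,0,0.02],[0,0,0,0,0,0,0.0],[0,0,0,0,0,0,0.0],[0,0,0,0,0,0,0.0],[0,0,0,0,0,0,0.0],[0,0,0,0,0,0,0.0],[0,0,0,0,0,0,0.0]],
  ],
)

```text
time_s: 4.2
position: [0.5148, 0.1782, 0.1719]
tcp_rot: [[-0.0, -0.733, 0.68], [-0.0, 0.68, 0.733], [-1.0, 0.0, -0.0]]
force: [-0.5, 0.4, 0.5]
opening: 0.06
```

Run:
```python
from h import *
s=read_state();print(np.round(s["position"],4),np.round(s["force"],2),np.round(s["moment"],2),s["opening"]*87)
# handle arc in chest frame rel to tcp cmd
th0=.1294
def b(th): return np.array([-.22*np.cos(th)+.047*np.sin(th), .22*np.sin(th)+.047*np.cos(th)])
for th in np.linspace(th0,.99,14): print(round(th,3),(b(th)-b(th0)).round(4))
```

```text
[0.5148 0.1782 0.1719] [-0.52  0.42  0.5 ] [-0.03 -0.07 -0.  ] 5.196099426725933
0.129 [0. 0.]
0.196 [0.0054 0.0139]
0.262 [0.0118 0.0273]
0.328 [0.019  0.0404]
0.394 [0.027  0.0529]
0.46 [0.0359 0.0649]
0.527 [0.0455 0.0762]
0.593 [0.0559 0.0869]
0.659 [0.0669 0.0969]
0.725 [0.0786 0.1061]
0.791 [0.0909 0.1145]
0.858 [0.1037 0.1221]
0.924 [0.117  0.1289]
0.99 [0.1307 0.1347]
```

play_rows(
  rows=[
    [[0,0,0,0,0,0,0.0],[0,0,0,0,0,0,0.0],[0,0,0,0,0,0,0.0]],
  ],
)

```text
time_s: 4.5
position: [0.5148, 0.1783, 0.1719]
tcp_rot: [[-0.0, -0.733, 0.68], [-0.0, 0.68, 0.733], [-1.0, -0.0, -0.0]]
force: [-0.0, -0.2, 0.2]
opening: 0.006
```

Run:
```python
from h import *
C=capture("scene")
save(C["pixels"],"pics/s4.png",(180,60,340,180),5)
```

```text
(no output)
```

View pics/s4.png

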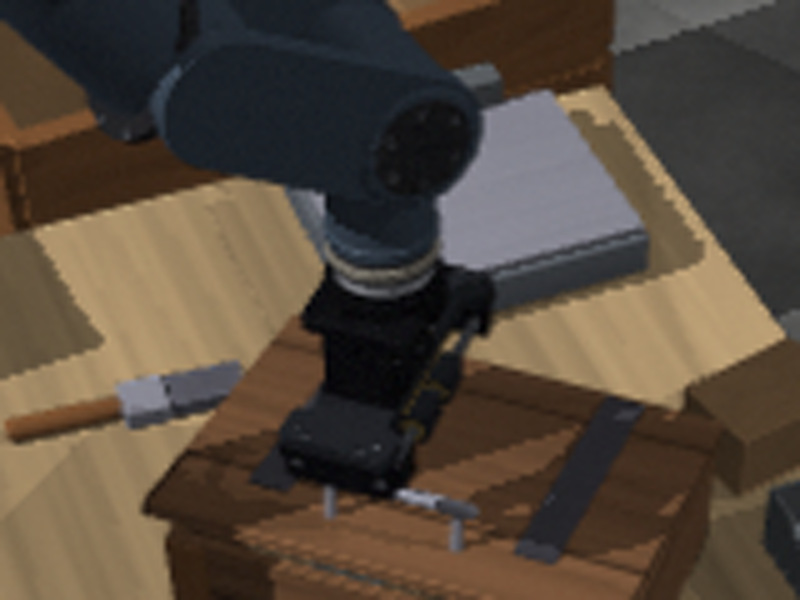

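```bash
cat >> fit.py <<'E'
print("tri")
for k in("H-","H+","F-","F+","B-","B+"):
    o={n:(u,v) for n,kk,u,v in obs if kk==k}
    print(k,tri(C["top"],o["top"],C["scene"],o["scene"]).round(4))
s=read_state();p=np.array(s["position"]);print(P(C["scene"],[p,p+[0,0,.019],p+[0,0,.07]]),P(C["top"],[p+[0,0,.07]]))
save(C["top"]["pixels"],"pics/t4.png",(110,95,310,245),4)
E
python3 fit.py
```

```text
[0.57686848 0.24605308 0.82402504 0.12941776] [47.2131569   7.41509134]
[[0.5, -0.7], [-0.2, -0.3], [0.7, -1.1], [-0.4, 0.3], [0.8, -0.3], [0.6, 0.4], [-1.0, -1.5], [1.0, -2.1], [0.2, -0.6], [-1.7, -0.2], [-0.7, 0.0], [0.2, 0.7], [-0.4, -0.0], [-1.1, -0.6]]
B- [0.559 0.137 0.19 ]
B+ [0.47 0.22 0.19]
F- [0.613 0.027 0.16 ]
H+ [0.531 0.454 0.127]
H- [0.788 0.216 0.127]
tri
H- [0.7887 0.2201 0.1139]
H+ [0.5336 0.4571 0.1157]
F- [0.6116 0.0289 0.1557]
F+ [0.3589 0.264  0.1584]
B- [0.5582 0.1392 0.1915]
B+ [0.4721 0.2216 0.1872]
[[258.59032031 161.70477644]
 [258.35925677 157.75430097]
 [257.71650845 146.76528295]] [[217.12239554 194.69033035]]
```

View pics/t4.png

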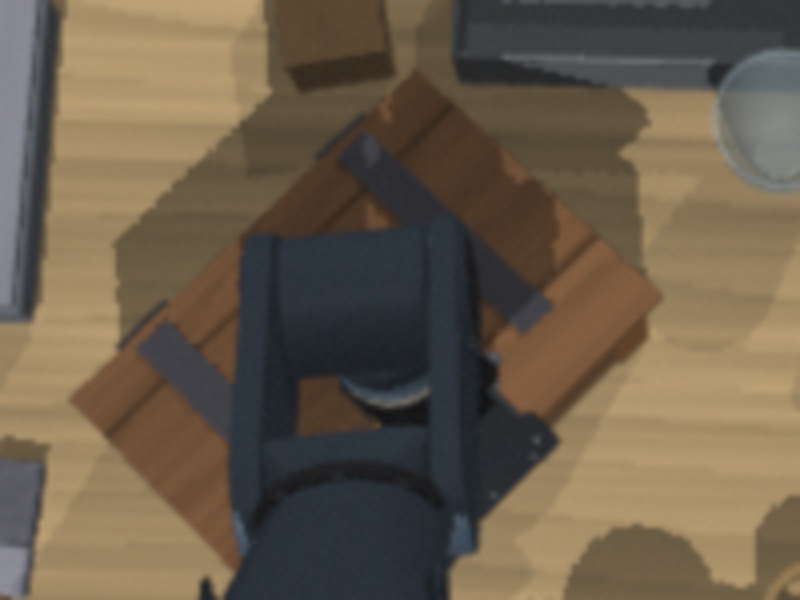

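Run:
```python
from h import *
C=capture("scene");T=capture("top")
s=read_state();p=np.array(s["position"])
f=np.array([.68,.733,0])
print("front tip",P(C,[p-.035*f,p+.0*f]))
p2=np.array([.5145,.1782,.2897]);print("s2",(P(C,[p2,p2-.03*f])-[160,40])*4)
p3=np.array([.5129,.18,.1715]);print("s3",(P(C,[p3,p3-.03*f])-[180,60])*5)
im=C["pixels"].copy().astype(np.float32)
im=np.clip(im*2.5,0,255).astype(np.uint8)
save(im,"pics/s5.png",(230,125,290,170),12)
```

```text
front tip [[254.70774944 168.60892205]
 [258.58931232 161.71117778]]
s2 [[388.05831096 383.92163247]
 [373.8570216  407.80961209]]
s3 [[389.56308491 508.12308937]
 [372.93043807 537.60861407]]
```

View pics/s5.png

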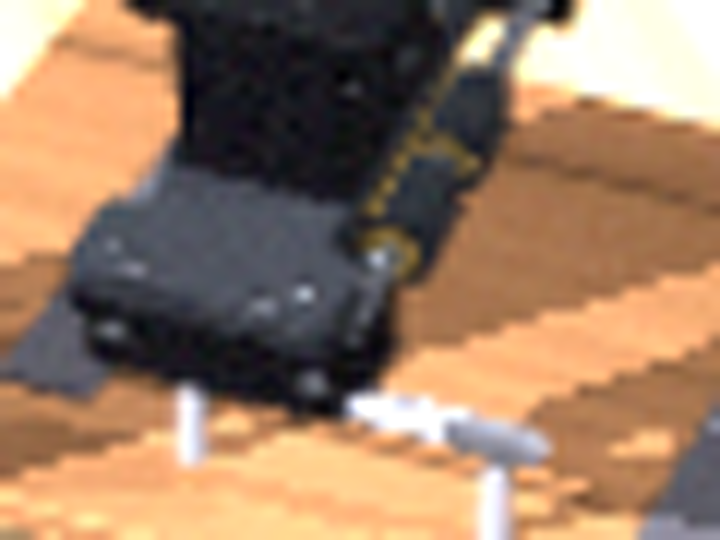

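play_rows(
  rows=[
    [[-0.02,0,0,0,0,0,0.0],[-0.04,0,0,0,0,0,0.0],[-0.06,0,0,0,0,0,0.0],[-0.06,0,0,0,0,0,0.0],[-0.06,0,0,0,0,0,0.0]],
  ],
)

```text
time_s: 5.25
position: [0.5147, 0.1783, 0.2318]
tcp_rot: [[0.0, -0.733, 0.68], [0.0, 0.68, 0.733], [-1.0, -0.0, 0.0]]
force: [-0.3, -0.2, -0.4]
opening: 0.007
```

Run:
```python
from h import *
C=capture("scene");C=capture("scene")
s=read_state();p=np.array(s["position"]);print(p)
print(P(C,[p,p+[0,0,.019]]),(P(C,[p])-[230,105])*12)
im=np.clip(C["pixels"].astype(np.float32)*2.5,0,255).astype(np.uint8)
save(im,"pics/s6.png",(230,105,290,155),12)
```

```text
[0.51384923 0.17816282 0.23073493]
[[257.61609346 149.33507307]
 [257.36826094 145.14033546]] [[331.39312155 532.02087681]]
```

View pics/s6.png

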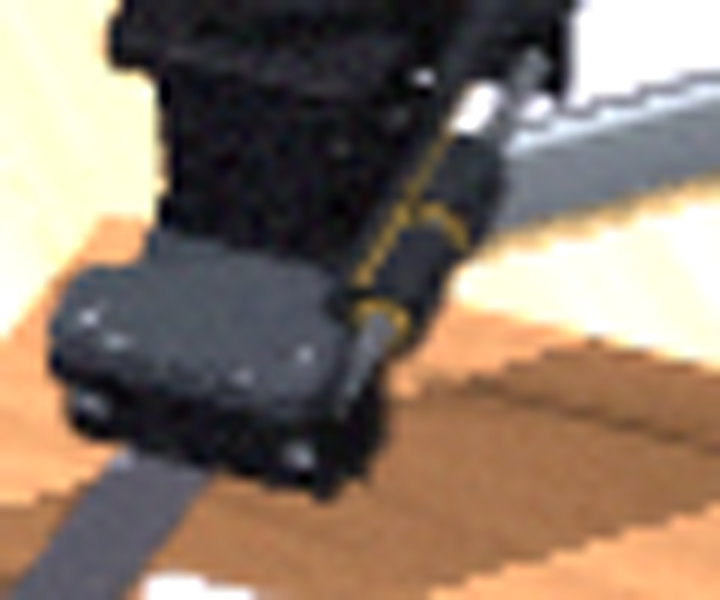

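play_rows(
  rows=[
    [[0,0,0,0,0,0,0.06],[0,0,0,0,0,0,0.06],[0,0,0,0,0,0,0.06],[0,0,0,0,0,0,0.06],[0,0,0,0,0,0,0.06],[0,0,0,0,0,0,0.06],[0.02,0,0,0,0,0,0.06],[0.04,0,0,0,0,0,0.06],[0.055,0,0,0,0,0,0.06],[0.06,0,0,0,0,0,0.06],[0.062,0,0,0,0,0,0.06]],
  ],
)

```text
time_s: 6.45
position: [0.5147, 0.1783, 0.1696]
tcp_rot: [[-0.001, -0.733, 0.68], [-0.0, 0.68, 0.733], [-1.0, 0.001, -0.001]]
force: [-0.1, -0.1, 0.0]
opening: 0.688
```

play_rows(
  rows=[
    [[0.001,0,0,0,0,0,0.06],[0.002,0,0,0,0,0,0.06],[0.003,0,0,0,0,0,0.06],[0.004,0,0,0,0,0,0.06]],
  ],
)

```text
time_s: 6.85
position: [0.5151, 0.1784, 0.1664]
tcp_rot: [[0.001, -0.733, 0.68], [0.0, 0.68, 0.733], [-1.0, -0.001, 0.001]]
force: [-0.4, 0.1, -0.4]
opening: 0.691
```

Run:
```python
from h import *
C=capture("scene")
s=read_state();p=np.array(s["position"]);print(p,s["force"],s["opening"])
im=np.clip(C["pixels"].astype(np.float32)*2.5,0,255).astype(np.uint8)
save(im,"pics/s7.png",(230,125,290,175),12)
T=capture("top");im=np.clip(T["pixels"].astype(np.float32)*2,0,255).astype(np.uint8)
save(im,"pics/t7.png",(190,170,270,230),9)
```

```text
[0.51489984 0.17831263 0.16610507] [0.18119734 0.38742823 0.28833325] 0.6872926660077594
```

View pics/s7.png

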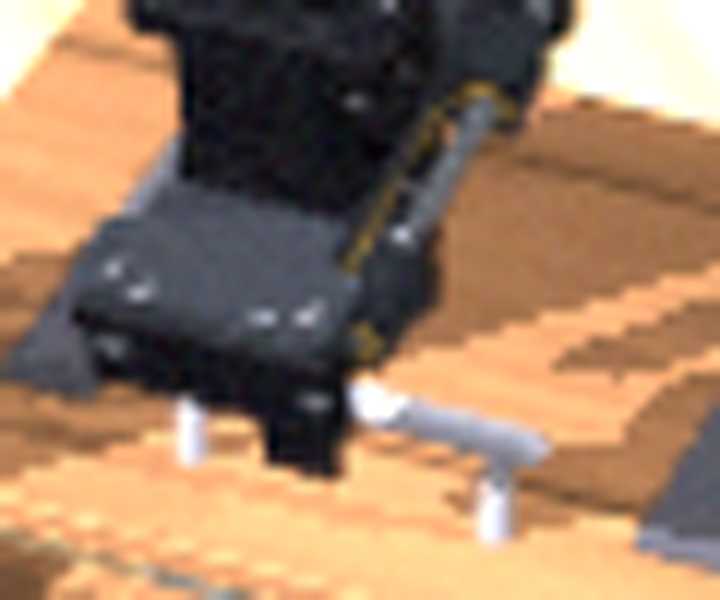

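View pics/t7.png

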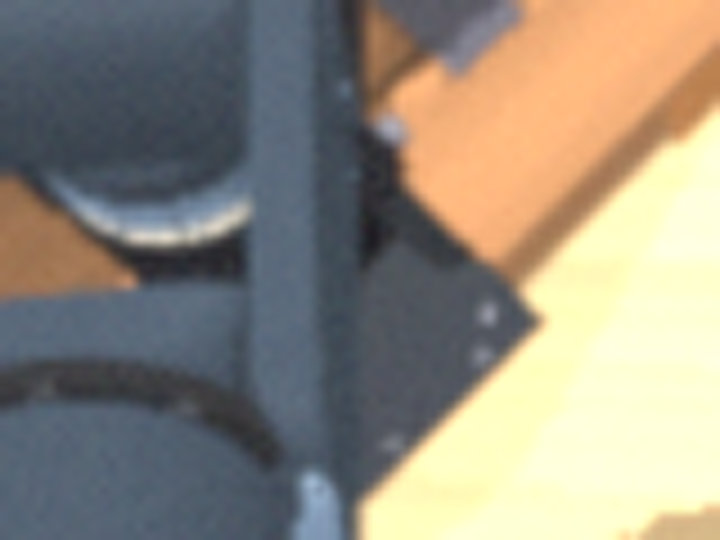

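play_rows(
  rows=[
    [[0.002,0,0,0,0,0,0.06],[0.004,0,0,0,0,0,0.06],[0.006,0,0,0,0,0,0.06],[0.008,0,0,0,0,0,0.06],[0.009,0,0,0,0,0,0.06]],
  ],
)

```text
time_s: 7.45
position: [0.5146, 0.1783, 0.1566]
tcp_rot: [[-0.001, -0.733, 0.68], [-0.0, 0.68, 0.733], [-1.0, 0.0, -0.0]]
force: [0.6, -0.5, -0.3]
opening: 0.689
```

play_rows(
  rows=[
    [[0.0,0,0,0,0,0,0.03],[0,0,0,0,0,0,0.02],[0,0,0,0,0,0,0.01],[0,0,0,0,0,0,0.0],[0,0,0,0,0,0,0.0],[0,0,0,0,0,0,0.0],[0,0,0,0,0,0,0.0]],
  ],
)

```text
time_s: 8.15
position: [0.5148, 0.1783, 0.157]
tcp_rot: [[-0.0, -0.733, 0.68], [-0.0, 0.68, 0.733], [-1.0, -0.0, -0.0]]
force: [-1.4, -1.2, 0.5]
opening: 0.135
```

play_rows(
  rows=[
    [[0.0,0,0,0,0,0,0.0],[0,0,0,0,0,0,0.0],[0,0,0,0,0,0,0.0]],
  ],
)

```text
time_s: 8.45
position: [0.5143, 0.1778, 0.1569]
tcp_rot: [[-0.001, -0.734, 0.68], [-0.001, 0.68, 0.734], [-1.0, 0.0, -0.001]]
force: [-1.0, -3.3, 0.8]
opening: 0.114
```

play_rows(
  rows=[
    [[0.0,0,0,0,0,0,0.0],[0,0,0,0,0,0,0.0],[0,0,0,0,0,0,0.0]],
  ],
)

```text
time_s: 8.75
position: [0.5143, 0.1778, 0.1569]
tcp_rot: [[-0.001, -0.733, 0.68], [-0.001, 0.68, 0.733], [-1.0, 0.0, -0.001]]
force: [-2.4, -3.4, 1.9]
opening: 0.112
```

Run:
```python
from h import *
C=capture("scene")
s=read_state();p=np.array(s["position"]);print(p,s["force"],s["opening"]*87)
im=np.clip(C["pixels"].astype(np.float32)*2.5,0,255).astype(np.uint8)
save(im,"pics/s8.png",(230,125,290,175),12)
```

```text
[0.51428047 0.17783857 0.15687669] [-2.17467635 -3.65844342  1.54724063] 9.935012630830006
```

View pics/s8.png

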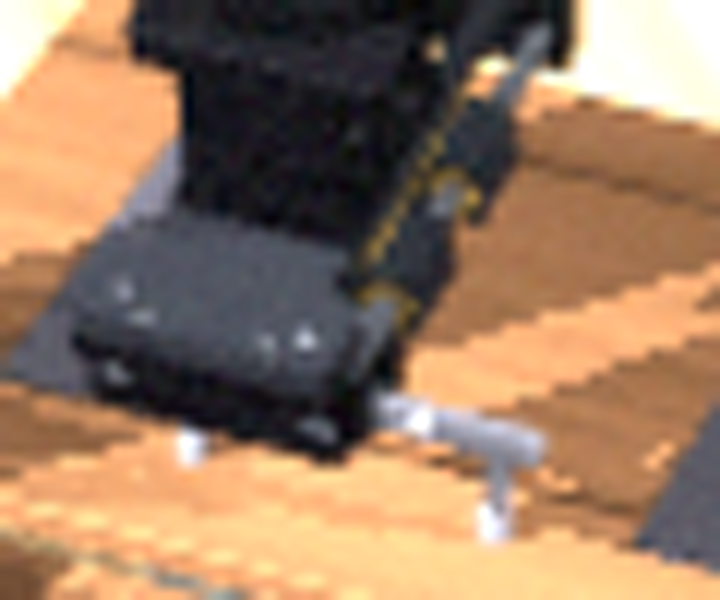

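play_rows(
  rows=[
    [[-0.003,0,0.001,0,0,0,0.0],[-0.007,0,0.002,0,0,0,0.0],[-0.011,0,0.003,0,0,0,0.0],[-0.015,0,0.005,0,0,0,0.0],[-0.018,0,0.006,0,0,0,0.0]],
  ],
)

```text
time_s: 9.3
position: [0.5193, 0.1832, 0.1751]
tcp_rot: [[0.001, -0.733, 0.68], [0.001, 0.68, 0.733], [-1.0, 0.0, 0.001]]
force: [1.6, -1.5, -9.2]
opening: 0.112
```

Run:
```python
from h import *
C=capture("scene");T=capture("top")
s=read_state();p=np.array(s["position"]);print(p,s["force"],s["opening"]*87)
save(C["pixels"],"pics/s9.png",(180,90,340,210),5)
save(T["pixels"],"pics/t9.png",(110,95,310,245),4)
```

```text
[0.51947849 0.18340895 0.17552108] [ 0.91605454 -1.5239132  -5.05864154] 9.961396835078732
```

View pics/s9.png

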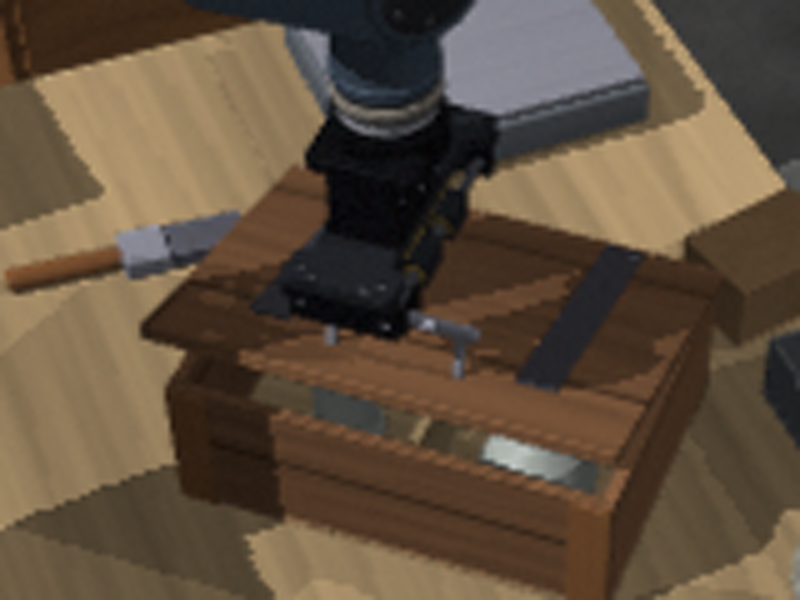

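Run:
```python
import numpy as np
def b(th): return np.array([-.22*np.cos(th)+.047*np.sin(th), .22*np.sin(th)+.047*np.cos(th)])
for t0 in(.15,.21):
  for th in np.arange(t0+.05,t0+.5,.05): print(t0,round(th,3),(b(th)-b(t0)).round(4))
```

```text
0.15 0.2 [0.0042 0.0104]
0.15 0.25 [0.009  0.0206]
0.15 0.3 [0.0142 0.0306]
0.15 0.35 [0.02   0.0402]
0.15 0.4 [0.0262 0.0496]
0.15 0.45 [0.0329 0.0587]
0.15 0.5 [0.04   0.0674]
0.15 0.55 [0.0475 0.0757]
0.15 0.6 [0.0555 0.0837]
0.21 0.26 [0.0048 0.0101]
0.21 0.31 [0.0102 0.02  ]
0.21 0.36 [0.016  0.0297]
0.21 0.41 [0.0223 0.039 ]
0.21 0.46 [0.0291 0.048 ]
0.21 0.51 [0.0363 0.0566]
0.21 0.56 [0.0439 0.0649]
0.21 0.61 [0.052  0.0727]
0.21 0.66 [0.0604 0.0802]
```

play_rows(
  rows=[
    [[-0.01,0,0.004,0,0,0,0.0],[-0.02,0,0.009,0,0,0,0.0],[-0.029,0,0.0145,0,0,0,0.0],[-0.038,0,0.02,0,0,0,0.0]],
  ],
)

```text
time_s: 9.8
position: [0.5343, 0.1993, 0.2138]
tcp_rot: [[0.004, -0.733, 0.68], [0.003, 0.68, 0.733], [-1.0, -0.001, 0.005]]
force: [6.9, 3.5, -15.5]
opening: 0.114
```

Run:
```python
from h import *
C=capture("scene")
s=read_state();p=np.array(s["position"]);print(p,s["force"],s["opening"]*87)
save(C["pixels"],"pics/s10.png",(180,90,340,210),5)
```

```text
[0.53518385 0.20014412 0.21531481] [ 3.82062864  3.27675104 -7.42023403] 9.751960453356794
```

View pics/s10.png

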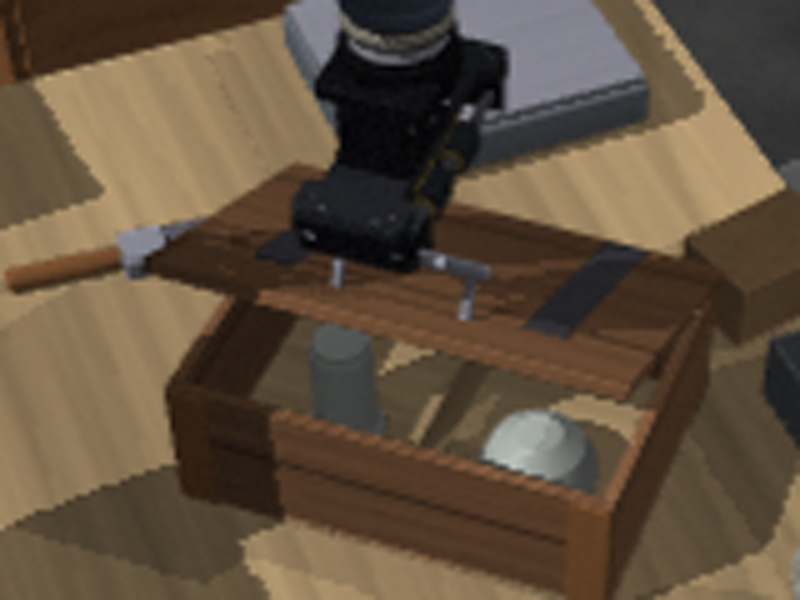

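Run:
```python
import numpy as np
def b(th): return np.array([-.22*np.cos(th)+.047*np.sin(th), .22*np.sin(th)+.047*np.cos(th)])
t0=.42
for th in np.arange(t0+.04,1.01,.04): print(t0,round(th,3),(b(th)-b(t0)).round(4))
```

```text
0.42 0.46 [0.0054 0.0072]
0.42 0.5 [0.0112 0.0141]
0.42 0.54 [0.0172 0.0208]
0.42 0.58 [0.0235 0.0273]
0.42 0.62 [0.03   0.0335]
0.42 0.66 [0.0367 0.0394]
0.42 0.7 [0.0437 0.0451]
0.42 0.74 [0.0509 0.0504]
0.42 0.78 [0.0584 0.0555]
0.42 0.82 [0.066  0.0603]
0.42 0.86 [0.0738 0.0648]
0.42 0.9 [0.0818 0.0689]
0.42 0.94 [0.0899 0.0728]
0.42 0.98 [0.0982 0.0763]
```

play_rows(
  rows=[
    [[-0.007,0,0.007,0,0,0,0.0],[-0.014,0,0.0135,0,0,0,0.0],[-0.0205,0,0.02,0,0,0,0.0],[-0.0265,0,0.026,0,0,0,0.0],[-0.0325,0,0.0325,0,0,0,0.0]],
  ],
)

```text
time_s: 10.35
position: [0.553, 0.2195, 0.2463]
tcp_rot: [[-0.004, -0.733, 0.68], [-0.004, 0.68, 0.733], [-1.0, 0.0, -0.006]]
force: [-1.1, -6.8, -4.9]
opening: 0.113
```

play_rows(
  rows=[
    [[-0.006,0,0.0067,0,0,0,0.0],[-0.0115,0,0.0137,0,0,0,0.0],[-0.017,0,0.021,0,0,0,0.0],[-0.022,0,0.0285,0,0,0,0.0],[-0.0268,0,0.036,0,0,0,0.0]],
  ],
)

```text
time_s: 10.85
position: [0.5768, 0.245, 0.2743]
tcp_rot: [[-0.005, -0.733, 0.68], [-0.006, 0.68, 0.733], [-1.0, -0.0, -0.008]]
force: [-4.6, -7.8, 0.9]
opening: 0.11
```

Run:
```python
from h import *
C=capture("scene")
s=read_state();p=np.array(s["position"]);print(p,s["force"],s["opening"]*87)
save(C["pixels"],"pics/s11.png",(180,60,340,180),5)
```

```text
[0.57800943 0.24624119 0.27539723] [-3.87415992 -7.09267445  1.56100811] 9.575620033847471
```

View pics/s11.png

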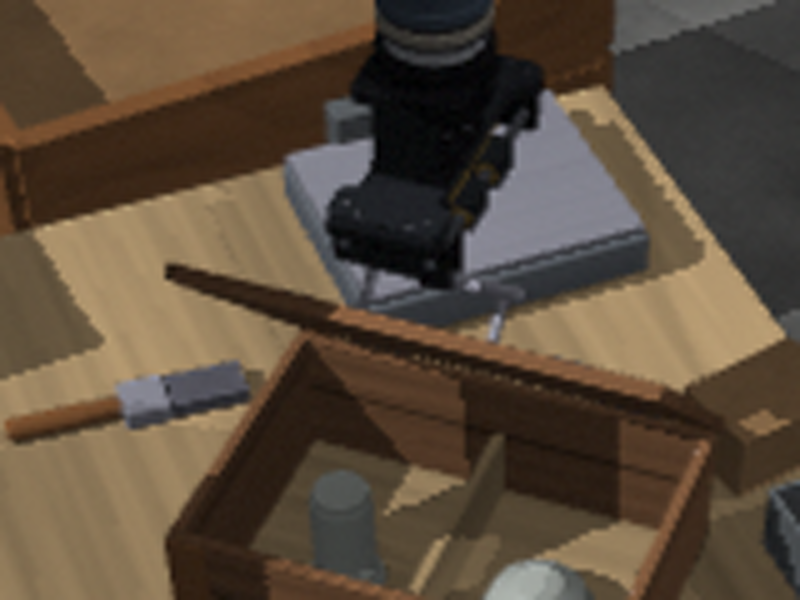

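play_rows(
  rows=[
    [[-0.004,0,0.006,0,0,0,0.0],[-0.007,0,0.012,0,0,0,0.0],[-0.009,0,0.017,0,0,0,0.0],[-0.011,0,0.021,0,0,0,0.0]],
  ],
)

```text
time_s: 11.3
position: [0.5913, 0.2605, 0.2866]
tcp_rot: [[-0.004, -0.733, 0.68], [-0.006, 0.68, 0.733], [-1.0, -0.001, -0.007]]
force: [-5.9, -7.8, 3.3]
opening: 0.105
```

play_rows(
  rows=[
    [[-0.001,0,0.002,0,0,0,0.0],[-0.002,0,0.004,0,0,0,0.0],[-0.002,0,0.004,0,0,0,0.0]],
  ],
)

```text
time_s: 11.6
position: [0.5943, 0.2638, 0.2888]
tcp_rot: [[-0.002, -0.733, 0.68], [-0.005, 0.68, 0.733], [-1.0, -0.001, -0.005]]
force: [-5.2, -7.2, 3.8]
opening: 0.112
```

play_rows(
  rows=[
    [[-0.001,0,0.003,0,0,0,0.0],[-0.003,0,0.006,0,0,0,0.0],[-0.003,0,0.006,0,0,0,0.0],[-0.003,0,0.006,0,0,0,0.0]],
  ],
)

```text
time_s: 12.0
position: [0.5973, 0.267, 0.2912]
tcp_rot: [[-0.005, -0.733, 0.68], [-0.007, 0.68, 0.733], [-1.0, -0.001, -0.009]]
force: [-6.1, -10.2, 5.3]
opening: 0.103
```

Run:
```python
from h import *
C=capture("scene");T=capture("top")
s=read_state();p=np.array(s["position"]);print(p,s["force"],s["opening"]*87)
save(C["pixels"],"pics/s12.png",(180,60,340,180),5)
```

```text
[0.59727194 0.26702814 0.29122187] [-6.28977761 -9.56999776  3.55003155] 8.670822262317342
```

View pics/s12.png

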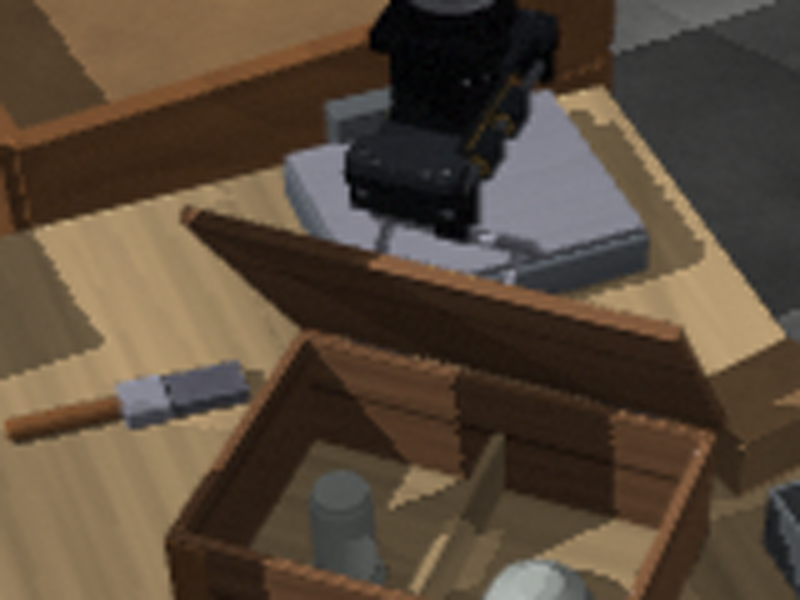

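Run:
```python
from h import *
C=capture("scene")
for th in(.8,.85,.9,.95,1.0):
  for zz in (0,.012):
    q=[w([.12-.26*np.cos(th)+zz*np.sin(th),sg*.175,.115+.26*np.sin(th)+zz*np.cos(th)]) for sg in(1,-1)]
    print(th,zz,((P(C,q)-[180,60])*5).round(0).tolist())
```

```text
0.8 0 [[159.0, 276.0], [657.0, 399.0]]
0.8 0.012 [[163.0, 258.0], [662.0, 380.0]]
0.85 0 [[164.0, 256.0], [663.0, 379.0]]
0.85 0.012 [[168.0, 239.0], [668.0, 360.0]]
0.9 0 [[169.0, 237.0], [668.0, 359.0]]
0.9 0.012 [[174.0, 220.0], [673.0, 341.0]]
0.95 0 [[174.0, 219.0], [674.0, 339.0]]
0.95 0.012 [[179.0, 202.0], [679.0, 321.0]]
1.0 0 [[180.0, 200.0], [680.0, 320.0]]
1.0 0.012 [[185.0, 183.0], [685.0, 302.0]]
```

play_rows(
  rows=[
    [[-0.001,0,0.003,0,0,0,0.0],[-0.002,0,0.006,0,0,0,0.0],[-0.002,0,0.006,0,0,0,0.0]],
  ],
)

```text
time_s: 12.45
position: [0.597, 0.2669, 0.2912]
tcp_rot: [[-0.017, -0.732, 0.681], [-0.017, 0.681, 0.732], [-1.0, 0.001, -0.024]]
force: [-12.1, -18.8, 2.7]
opening: 0.103
```

play_rows(
  rows=[
    [[0.001,0,-0.003,0,0,0,0.0],[0.001,0,-0.0055,0,0,0,0.012],[0.001,0,-0.0055,0,0,0,0.02],[0.001,0,-0.0055,0,0,0,0.026],[0.001,0,-0.0055,0,0,0,0.026],[0.001,0,-0.0055,0,0,0,0.026]],
  ],
)

```text
time_s: 13.05
position: [0.6011, 0.2719, 0.2909]
tcp_rot: [[0.003, -0.734, 0.68], [0.002, 0.68, 0.734], [-1.0, -0.0, 0.003]]
force: [1.2, -0.5, 0.6]
opening: 0.29
```

play_rows(
  rows=[
    [[-0.01,0,-0.003,0,0,0,0.026],[-0.025,0,-0.003,0,0,0,0.026],[-0.045,0,-0.003,0,0,0,0.026],[-0.07,0,-0.003,0,0,0,0.026],[-0.1,0,-0.003,0,0,0,0.026],[-0.12,0,-0.003,0,0,0,0.026],[-0.12,0,-0.003,0,0,0,0.026]],
  ],
)

```text
time_s: 13.75
position: [0.6, 0.2693, 0.4143]
tcp_rot: [[0.009, -0.734, 0.68], [0.003, 0.68, 0.734], [-1.0, -0.005, 0.008]]
force: [0.0, 0.8, 0.4]
opening: 0.298
```

Run:
```python
from h import *
C=capture("scene");T=capture("top")
s=read_state();p=np.array(s["position"]);print(p,s["force"],s["opening"]*87,s["joint_positions"])
save(C["pixels"],"pics/s13.png",(180,60,340,180),5)
save(T["pixels"],"pics/t13.png",(110,95,310,245),4)
for n,c in(("scene",C),("top",T)):
  for t in("holder","rose"):
    for q in trace(n,t)[:2]:
      ys,xs=np.nonzero(q["mask"]);print(n,t,round(q["p"],2),np.round(q["at"],1),len(xs),xs.min(),xs.max(),ys.min(),ys.max())
```

```text
[0.59824291 0.26870929 0.40954738] [ 0.43230447  0.81971817 -0.13267628] 26.047629446831095 [ 1.44361712e+01  2.44099721e+01  5.82369326e+01  1.41065189e-02
  9.73083480e+01 -3.27415157e+01]
scene holder 0.79 [249.6 164.4] 242 242 256 154 175
scene rose 0.67 [290.4 177.5] 267 277 299 172 187
top holder 0.94 [194.2 210.4] 352 182 203 200 221
top rose 0.81 [225.7 174.7] 617 213 241 162 189
```

View pics/s13.png

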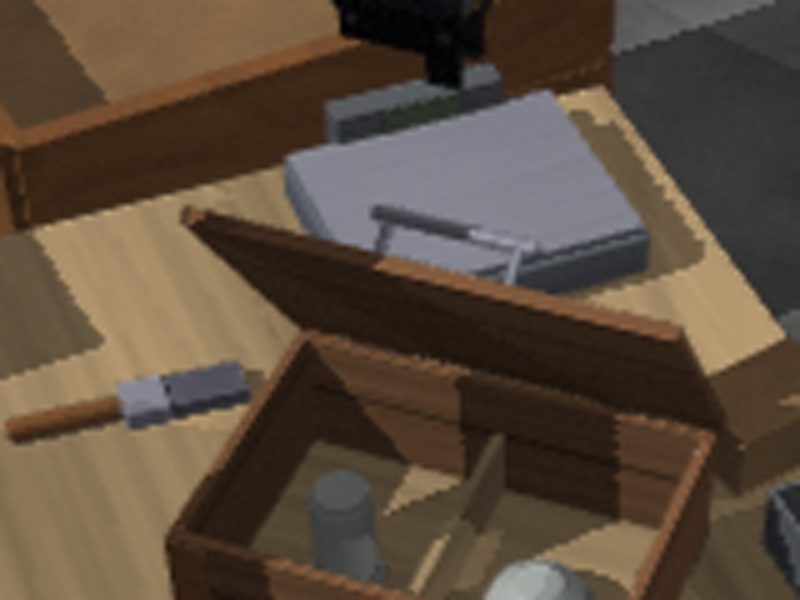

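View pics/t13.png

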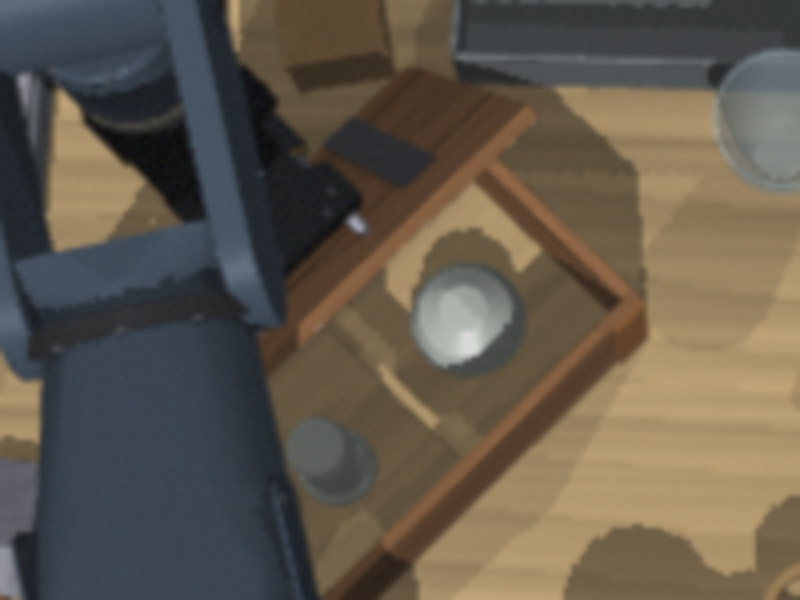

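Run:
```python
from h import *
C=capture("scene");T=capture("top")
ut=[110+318.5/4-.5,95+447.5/4-.5];us=[180+341.5/5-.5,60+489/5-.5]
a=ray(T,ut,.108);b=ray(C,us,.108);print(a,b,tri(T,ut,C,us))
def inv(p):
    c,s=np.cos(YAW),np.sin(YAW);d=np.asarray(p)-CH;return np.array([c*d[0]+s*d[1],-s*d[0]+c*d[1],d[2]])
print(inv(a),inv(b))
# overlay model
for z,r in((.008,.03),(.02,.03),(.108,.021)):
  for nm,c,off,k in(("t",T,(110,95),4),("s",C,(180,60),5)):
    pass
h=(a+b)/2
def draw(c,fn,box,k,h):
    im=cv2.resize(c["pixels"][box[1]:box[3],box[0]:box[2]],None,fx=k,fy=k,interpolation=cv2.INTER_CUBIC)
    im=np.clip(im.astype(np.float32)*1.6,0,255).astype(np.uint8)
    for z,r in((.008,.03),(.02,.03),(.108,.021)):
        t=np.linspace(0,6.28,40);q=np.c_[h[0]+r*np.cos(t),h[1]+r*np.sin(t),0*t+z]
        cv2.polylines(im,[((P(c,q)-box[:2]+.5)*k).astype(int)],True,(255,0,0),1)
    for pts in ([[.11,.16,.115],[-.11,.16,.115],[-.11,-.16,.115],[.11,-.16,.115],[.11,.16,.115]],[[-.12,.17,.115],[-.12,-.17,.115],[-.12,-.17,0],[-.12,.17,0]],[[-.11,.004,.068],[.11,.004,.068]],[[.12-.26*np.cos(.95),.175,.115+.26*np.sin(.95)],[.12-.26*np.cos(.95),-.175,.115+.26*np.sin(.95)]]):
        cv2.polylines(im,[((P(c,[w(p) for p in pts])-box[:2]+.5)*k).astype(int)],False,(0,255,0),1)
    cv2.imwrite(fn,im[:,:,::-1])
draw(T,"pics/ot.png",(140,125,290,245),5,h);draw(C,"pics/os.png",(190,80,340,200),5,h)
```

```text
[0.50390342 0.27663349 0.108     ] [0.50619319 0.27522937 0.108     ] [0.50526928 0.27681628 0.10639195]
[-0.02719356  0.07430549  0.108     ] [-0.02666804  0.0716714   0.108     ]
```

View pics/ot.png

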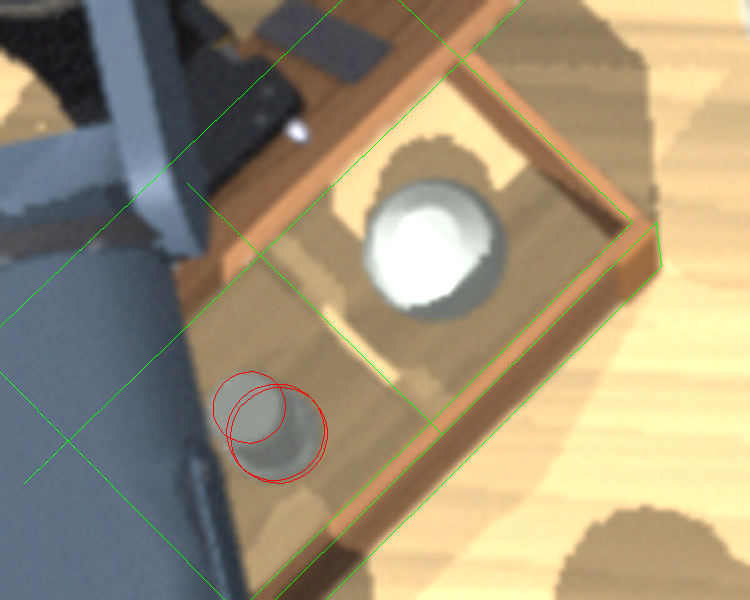

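View pics/os.png

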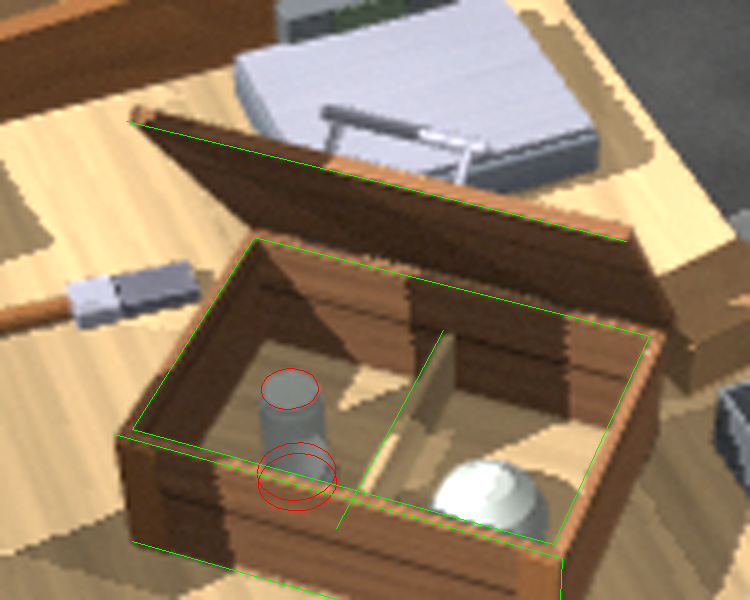

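Run:
```python
from h import *
Rt=Rtool(70,YAW,-1);print(Rt.round(3))
a=Rt[:,0]
g=np.array([.505,.276,.09]);
print("hover grasp", g-.2*a)
delta(Rt,w([-.17,.073,.42]))
```

```text
[[ 0.232  0.638  0.734]
 [ 0.251  0.689 -0.679]
 [-0.94   0.342 -0.   ]]
hover grasp [0.45852348 0.22580992 0.27793852]
shift [-0.0116, 0.0732, -0.2008] rv [88.94, -15.84, 15.73]
```

play_rows(
  rows=[
    [[-0.001,0.006,-0.02,0,0,0,0.06],[-0.002,0.013,-0.04,7.4,-1.3,1.3,0.087],[-0.003,0.02,-0.06,14.8,-2.6,2.6,0.087],[-0.004,0.026,-0.08,22.2,-4,3.9,0.087],[-0.005,0.033,-0.1,29.6,-5.3,5.2,0.087],[-0.006,0.04,-0.12,37,-6.6,6.5,0.087],[-0.007,0.046,-0.14,44.5,-7.9,7.9,0.087],[-0.008,0.053,-0.16,52,-9.2,9.2,0.087],[-0.009,0.06,-0.18,59.3,-10.6,10.5,0.087],[-0.01,0.066,-0.19,66.7,-11.9,11.8,0.087],[-0.0116,0.073,-0.2,74,-13.2,13.1,0.087],[-0.0116,0.073,-0.2,81.5,-14.5,14.4,0.087]],
  ],
)

```text
time_s: 15.35
position: [0.4074, 0.1712, 0.4207]
tcp_rot: [[0.204, 0.547, 0.812], [0.249, 0.773, -0.583], [-0.947, 0.321, 0.021]]
force: [-1.1, -0.2, -0.2]
opening: 1.0
```

Run:
```python
from h import *
C=capture("scene")
Rt=Rtool(70,YAW,-1);a=Rt[:,0]
s=read_state();print(s["position"],s["joint_positions"])
g=np.array([.505,.276,.09])
delta(Rt,g-.2*a+.019*a)
```

```text
[0.40693484 0.1713142  0.42052034] [-4.04415494 -5.74752781 96.55474025 15.55708957 78.50669309 29.93892204]
shift [0.1781, 0.0249, 0.0074] rv [6.94, -1.19, 1.18]
```

play_rows(
  rows=[
    [[0.03,0.005,0.001,3.5,-0.6,0.6,0.087],[0.06,0.008,0.002,7,-1.2,1.2,0.087],[0.09,0.013,0.004,7,-1.2,1.2,0.087],[0.12,0.017,0.005,7,-1.2,1.2,0.087],[0.15,0.021,0.006,7,-1.2,1.2,0.087],[0.178,0.025,0.0074,7,-1.2,1.2,0.087],[0.178,0.025,0.0074,7,-1.2,1.2,0.087],[0.178,0.025,0.0074,7,-1.2,1.2,0.087]],
  ],
)

```text
time_s: 16.2
position: [0.4645, 0.231, 0.2602]
tcp_rot: [[0.23, 0.632, 0.74], [0.251, 0.696, -0.672], [-0.94, 0.34, 0.001]]
force: [-0.2, -0.5, 0.9]
opening: 1.003
```

Run:
```python
from h import *
C=capture("scene");T=capture("top")
Rt=Rtool(70,YAW,-1);a=Rt[:,0]
s=read_state();p=np.array(s["position"]);print(p,s["joint_positions"])
g=np.array([.505,.276,.09])
delta(Rt,g+.019*a)
z=Rt[:,2]
for n,c,box,k in(("s",C,(170,20,330,140),5),("t",T,(150,120,310,240),5)):
    im=cv2.resize(c["pixels"][box[1]:box[3],box[0]:box[2]],None,fx=k,fy=k,interpolation=cv2.INTER_CUBIC)
    im=np.clip(im.astype(np.float32)*1.8,0,255).astype(np.uint8)
    for q,col in((p,(255,0,0)),(p+.0435*z,(0,255,0)),(p-.0435*z,(0,255,0)),(p-.07*a,(255,255,0))):
        u=((P(c,[q])[0]-box[:2]+.5)*k).astype(int);cv2.circle(im,tuple(int(i) for i in u),3,col,-1)
    cv2.imwrite(f"pics/hov_{n}.png",im[:,:,::-1])
```

```text
[0.465287   0.23084249 0.26177451] [  5.12158714   9.53044269 106.74576017  17.47391513  49.87107663
  37.70270725]
shift [0.201, -0.0025, -0.0017] rv [0.53, 0.03, -0.07]
```

View pics/hov_s.png

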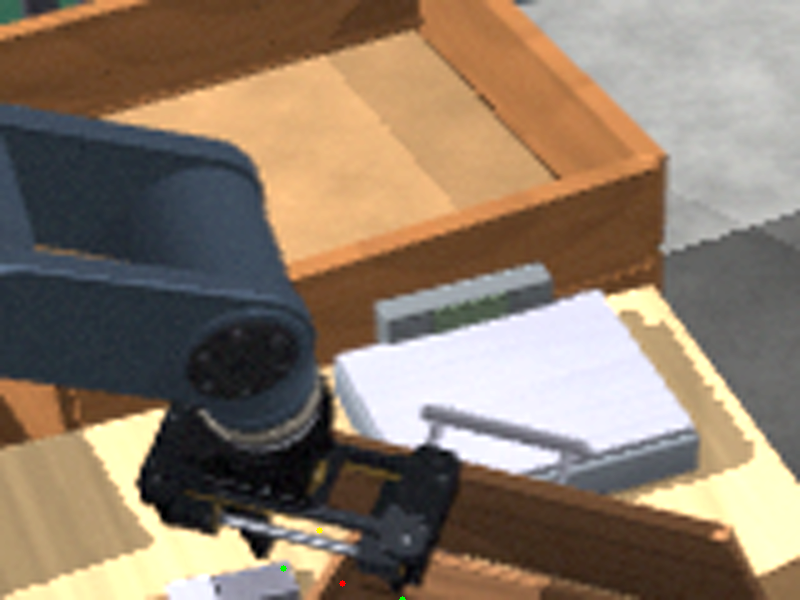

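View pics/hov_t.png

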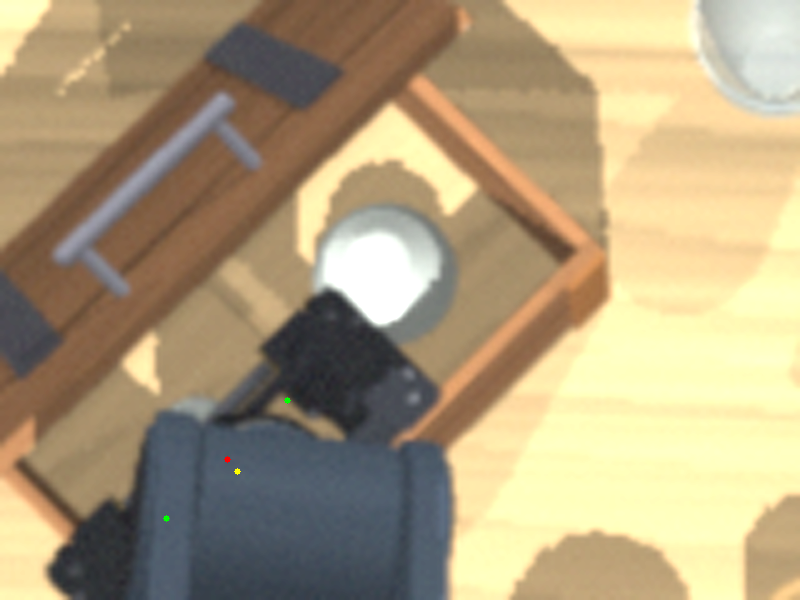

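Run:
```python
from h import *
Rt=Rtool(70,YAW+np.radians(12),-1);a=Rt[:,0]
g=np.array([.505,.276,.091])+.012*a   # reported grasp point
print(g)
for back in(.19,.06,0): delta(Rt,g+.019*a-back*a)
```

```text
[0.50710155 0.27952538 0.07972369]
shift [0.0224, -0.0009, 0.0097] rv [-10.74, 4.14, -0.05]
shift [0.1521, -0.0019, 0.0004] rv [-10.74, 4.14, -0.05]
shift [0.212, -0.0024, -0.0039] rv [-10.74, 4.14, -0.05]
```

play_rows(
  rows=[
    [[0.01,0,0.005,-5.4,2,0,0.087],[0.022,-0.001,0.0097,-10.7,4.1,0,0.087],[0.042,-0.001,0.0083,-10.7,4.1,0,0.087],[0.062,-0.0013,0.007,-10.7,4.1,0,0.087],[0.082,-0.0015,0.0055,-10.7,4.1,0,0.087],[0.102,-0.0016,0.004,-10.7,4.1,0,0.087],[0.122,-0.0018,0.0025,-10.7,4.1,0,0.087],[0.14,-0.0019,0.0012,-10.7,4.1,0,0.087],[0.152,-0.0019,0.0004,-10.7,4.1,0,0.087],[0.152,-0.0019,0.0004,-10.7,4.1,0,0.087],[0.152,-0.0019,0.0004,-10.7,4.1,0,0.087]],
  ],
)

```text
time_s: 17.4
position: [0.4995, 0.2675, 0.1179]
tcp_rot: [[0.176, 0.482, 0.858], [0.294, 0.806, -0.513], [-0.939, 0.343, -0.0]]
force: [-0.8, -0.2, -0.2]
opening: 1.001
```

Run:
```python
from h import *
C=capture("scene");T=capture("top")
Rt=Rtool(70,YAW+np.radians(12),-1);a=Rt[:,0]
s=read_state();p=np.array(s["position"]);print(p,s["force"])
g=np.array([.505,.276,.091])+.012*a
delta(Rt,g+.019*a)
z=Rt[:,2]
for n,c,box,k in(("s",C,(180,80,320,200),5),("t",T,(150,120,310,240),5)):
    im=cv2.resize(c["pixels"][box[1]:box[3],box[0]:box[2]],None,fx=k,fy=k,interpolation=cv2.INTER_CUBIC)
    im=np.clip(im.astype(np.float32)*1.8,0,255).astype(np.uint8)
    for q,col in((p,(255,0,0)),(p+.0435*z,(0,255,0)),(p-.0435*z,(0,255,0)),(p-.07*a,(255,255,0))):
        u=((P(c,[q])[0]-box[:2]+.5)*k).astype(int);cv2.circle(im,tuple(int(i) for i in u),3,col,-1)
    cv2.imwrite(f"pics/pre_{n}.png",im[:,:,::-1])
```

```text
[0.49959984 0.26748922 0.11814   ] [ 0.09961305 -0.31923633  0.21906166]
shift [0.0599, 0.0001, 0.0002] rv [-0.08, 0.04, -0.06]
```

View pics/pre_s.png

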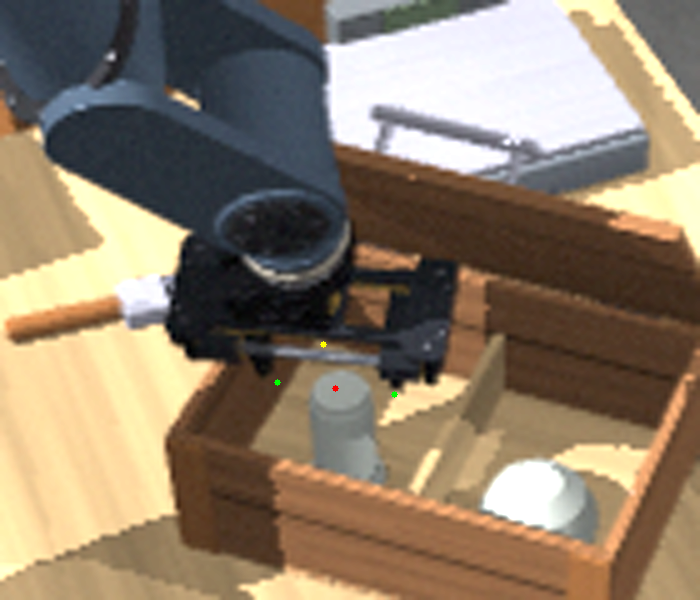

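View pics/pre_t.png

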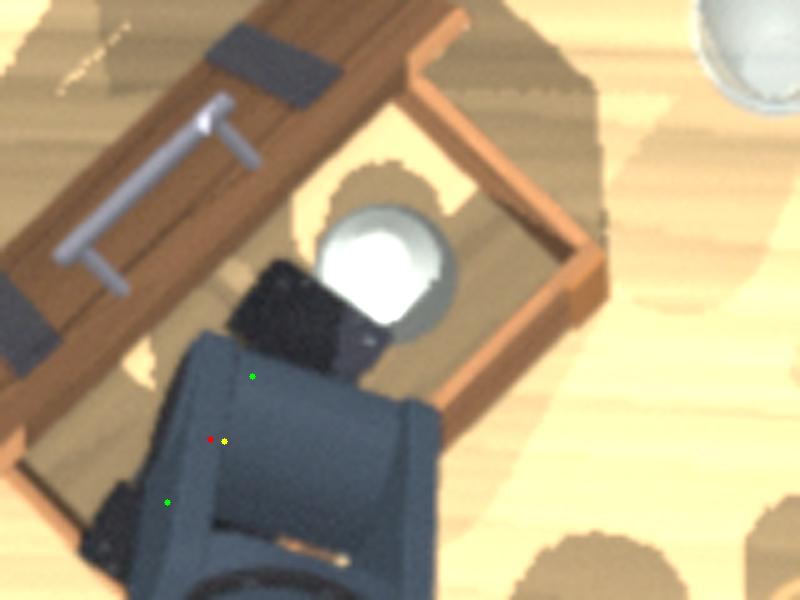

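play_rows(
  rows=[
    [[0.012,0,0,0,0,0,0.087],[0.024,0,0,0,0,0,0.087],[0.035,0,0,0,0,0,0.087],[0.042,0,0,0,0,0,0.087]],
  ],
)

```text
time_s: 17.9
position: [0.5057, 0.2802, 0.0759]
tcp_rot: [[0.172, 0.483, 0.858], [0.294, 0.807, -0.513], [-0.94, 0.341, -0.003]]
force: [-0.7, 0.1, -0.2]
opening: 0.999
```

play_rows(
  rows=[
    [[0.005,0,0,0,0,0,0.087],[0.009,0,0,0,0,0,0.087],[0.012,0,0,0,0,0,0.087],[0.012,0,0,0,0,0,0.087]],
  ],
)

```text
time_s: 18.3
position: [0.5082, 0.2835, 0.0659]
tcp_rot: [[0.174, 0.483, 0.858], [0.294, 0.806, -0.513], [-0.94, 0.341, -0.002]]
force: [-0.3, 0.2, 0.2]
opening: 0.999
```

Run:
```python
from h import *
C=capture("scene");T=capture("top")
Rt=Rtool(70,YAW+np.radians(12),-1);a=Rt[:,0]
s=read_state();p=np.array(s["position"]);print(p,s["force"])
g=np.array([.505,.276,.091])+.012*a
delta(Rt,g+.019*a)
for n,c,box,k in(("s",C,(180,80,320,200),5),("t",T,(150,120,310,240),5)):
    im=np.clip(c["pixels"].astype(np.float32)*1.8,0,255).astype(np.uint8)
    save(im,f"pics/pre2_{n}.png",box,k)
```

```text
[0.50838584 0.28345369 0.06635505] [-0.01116401  0.01590635  0.07138154]
shift [0.0051, 0.0008, 0.0009] rv [-0.11, -0.04, 0.01]
```

View pics/pre2_s.png

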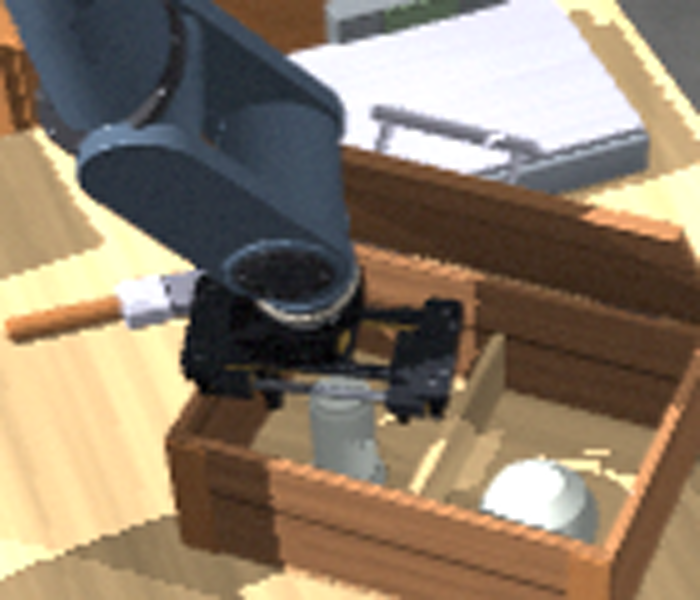

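play_rows(
  rows=[
    [[0.004,0,0,0,0,0,0.087],[0.007,0,0,0,0,0,0.087],[0.009,0,0,0,0,0,0.087],[0.009,0,0,0,0,0,0.087]],
  ],
)

```text
time_s: 18.8
position: [0.5097, 0.2861, 0.0574]
tcp_rot: [[0.174, 0.483, 0.858], [0.294, 0.806, -0.513], [-0.94, 0.341, -0.002]]
force: [-0.1, -0.3, 0.3]
opening: 0.995
```

play_rows(
  rows=[
    [[0.002,0,0,0,0,0,0.087],[0.004,0,0,0,0,0,0.087],[0.006,0,0,0,0,0,0.087],[0.007,0,0,0,0,0,0.087]],
  ],
)

```text
time_s: 19.2
position: [0.511, 0.2882, 0.0509]
tcp_rot: [[0.174, 0.483, 0.858], [0.294, 0.806, -0.513], [-0.94, 0.342, -0.002]]
force: [0.0, -0.1, 0.1]
opening: 0.998
```

Run:
```python
from h import *
C=capture("scene");T=capture("top")
s=read_state();p=np.array(s["position"]);print(p,s["force"])
for n,c,box,k in(("s",C,(205,130,285,190),9),("t",T,(150,120,310,240),5)):
    im=np.clip(c["pixels"].astype(np.float32)*1.8,0,255).astype(np.uint8)
    save(im,f"pics/pre3_{n}.png",box,k)
```

```text
[0.51099377 0.2881534  0.05097569] [ 0.46678317 -0.17949205 -0.1525851 ]
```

View pics/pre3_s.png

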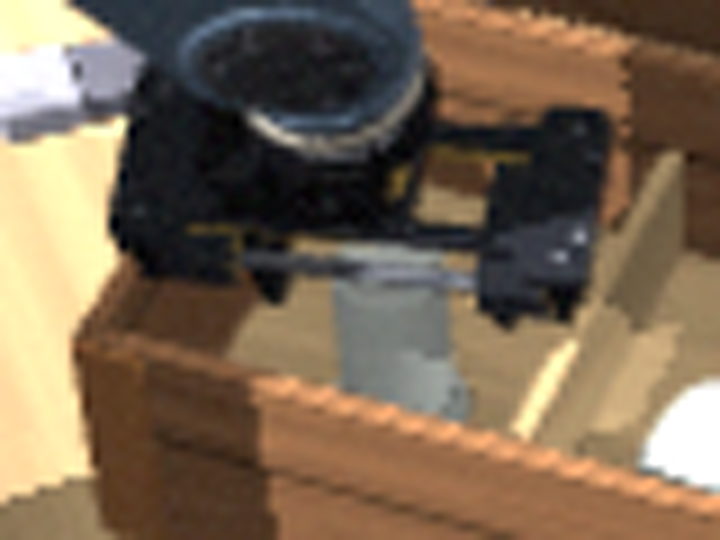

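Run:
```python
from h import *
C=capture("scene")
s=read_state();p=np.array(s["position"]);a=np.array(s["tcp_rot"])[:,0]
f=lambda q:((P(C,[q])[0]-[205,130]+.5)*9).round(0)
for z in(.04,.06,.07,.08,.09,.108):print(z,f([.505,.276,z]))
for b in(0,.01,.02,.03,.04,.05):print(b,f(p-b*a),(p-b*a).round(3))
z=np.array(s["tcp_rot"])[:,2]
for b in(0,.01,.02):print(b,f(p-b*a+.05*z),f(p-b*a-.05*z))
```

```text
0.04 [396. 366.]
0.06 [393. 332.]
0.07 [392. 315.]
0.08 [390. 298.]
0.09 [389. 281.]
0.108 [386. 250.]
0 [398. 324.] [0.511 0.288 0.051]
0.01 [395. 314.] [0.509 0.285 0.06 ]
0.02 [393. 304.] [0.508 0.282 0.07 ]
0.03 [390. 294.] [0.506 0.279 0.079]
0.04 [387. 283.] [0.504 0.276 0.089]
0.05 [384. 273.] [0.502 0.273 0.098]
0 [515. 336.] [282. 312.]
0.01 [513. 326.] [278. 302.]
0.02 [511. 316.] [275. 291.]
```

play_rows(
  rows=[
    [[0,0,0,0,0,0,0.075],[0,0,0,0,0,0,0.065],[0,0,0,0,0,0,0.055],[0,0,0,0,0,0,0.045],[0,0,0,0,0,0,0.03],[0,0,0,0,0,0,0.02],[0,0,0,0,0,0,0.0],[0,0,0,0,0,0,0.0],[0,0,0,0,0,0,0.0]],
  ],
)

```text
time_s: 20.25
position: [0.5109, 0.2882, 0.0512]
tcp_rot: [[0.174, 0.483, 0.858], [0.294, 0.806, -0.513], [-0.94, 0.342, -0.002]]
force: [-0.3, 1.3, 0.9]
opening: 0.543
```

Run:
```python
from h import *
C=capture("scene");T=capture("top")
s=read_state();p=np.array(s["position"]);print(p,s["force"],s["moment"],s["opening"]*87)
im=np.clip(C["pixels"].astype(np.float32)*1.8,0,255).astype(np.uint8)
save(im,f"pics/grip1.png",(205,130,285,190),9)
```

```text
[0.51093691 0.28821252 0.05119417] [-0.90779514  0.58872913  0.95673047] [-0.19675211  0.24569285  0.0766277 ] 46.94325921027428
```

View pics/grip1.png

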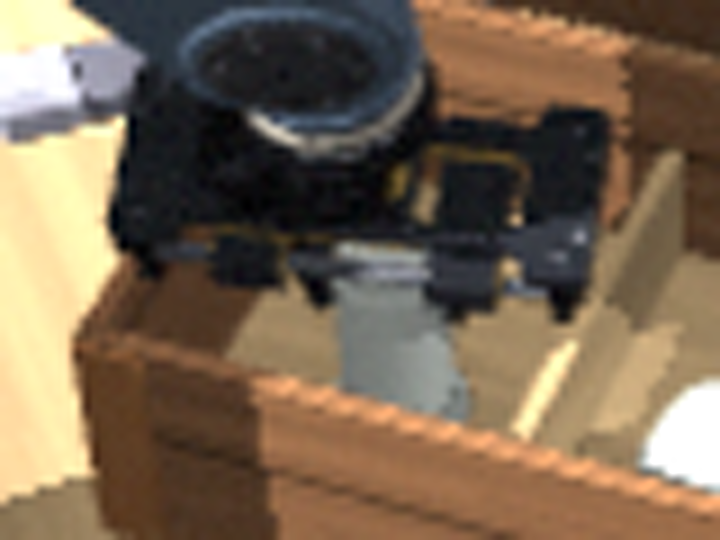

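Run:
```python
from h import *
s=read_state();R=np.array(s["tcp_rot"])
for v in([-.0238,-.0257,.13],[-.0408,-.0438,.16]): print((R.T@np.array(v)).round(4))
```

```text
[-0.1339  0.0122 -0.0075]
[-0.1703 -0.0004 -0.0128]
```

play_rows(
  rows=[
    [[-0.003,0.0003,-0.0002,0,0,0,0.0],[-0.007,0.0007,-0.0004,0,0,0,0.0],[-0.012,0.0011,-0.0007,0,0,0,0.0],[-0.012,0.0011,-0.0007,0,0,0,0.0]],
  ],
)

```text
time_s: 20.75
position: [0.5092, 0.2857, 0.0635]
tcp_rot: [[0.175, 0.483, 0.858], [0.294, 0.806, -0.513], [-0.94, 0.342, -0.001]]
force: [0.4, -0.6, -2.4]
opening: 0.541
```

Run:
```python
from h import *
C=capture("scene")
s=read_state();p=np.array(s["position"]);print(p,s["force"],s["moment"],s["opening"]*87)
im=np.clip(C["pixels"].astype(np.float32)*1.8,0,255).astype(np.uint8)
save(im,f"pics/lift1.png",(205,130,285,190),9)
```

```text
[0.50913968 0.28575788 0.06327196] [ 0.49410453  0.21921517 -1.37465941] [-4.09022326e-01  2.39951333e-01  2.63938288e-05] 47.342039169729276
```

View pics/lift1.png

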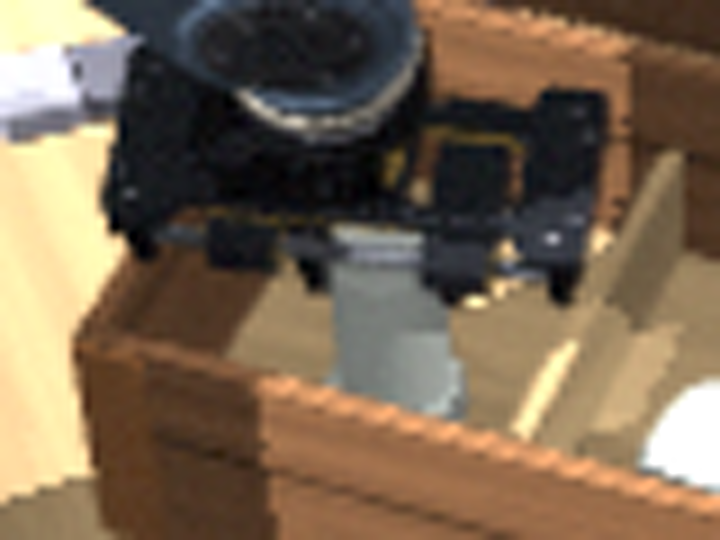

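play_rows(
  rows=[
    [[-0.01,0.0009,-0.0005,0,0,0,0.0],[-0.022,0.002,-0.0012,0,0,0,0.0],[-0.036,0.0033,-0.002,0,0,0,0.0],[-0.05,0.0045,-0.003,0,0,0,0.0],[-0.064,0.0058,-0.0036,0,0,0,0.0],[-0.078,0.007,-0.0044,0,0,0,0.0],[-0.092,0.0084,-0.005,0,0,0,0.0],[-0.106,0.0096,-0.006,0,0,0,0.0],[-0.118,0.0107,-0.0066,0,0,0,0.0],[-0.128,0.0115,-0.007,0,0,0,0.0],[-0.134,0.012,-0.0075,0,0,0,0.0]],
  ],
)

```text
time_s: 21.9
position: [0.4851, 0.2598, 0.1942]
tcp_rot: [[0.176, 0.483, 0.858], [0.294, 0.806, -0.514], [-0.94, 0.342, -0.0]]
force: [0.4, -0.4, -2.8]
opening: 0.541
```

Run:
```python
from h import *
C=capture("scene");T=capture("top")
s=read_state();p=np.array(s["position"]);print(p,s["force"],s["moment"],s["opening"]*87,s["joint_positions"])
im=np.clip(C["pixels"].astype(np.float32)*1.5,0,255).astype(np.uint8)
save(im,f"pics/lift2.png",(180,80,320,200),5)
im=np.clip(T["pixels"].astype(np.float32)*1.5,0,255).astype(np.uint8)
save(im,f"pics/lift2t.png",(340,130,460,250),5)
save(C["pixels"],f"pics/carton_s.png",(280,240,420,360),5)
```

```text
[0.48525392 0.25990308 0.19384717] [ 0.70075967  0.01051045 -3.5647105 ] [-0.41349345  0.20786535 -0.05929573] 46.805927097764126 [  6.56936215  18.75933879 106.76308007  22.90900233  44.32636385
  22.38872257]
```

View pics/lift2.png

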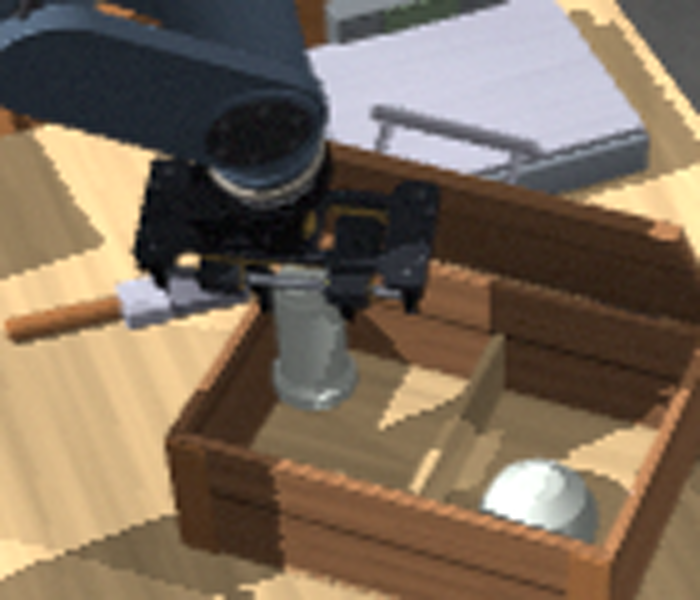

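View pics/lift2t.png

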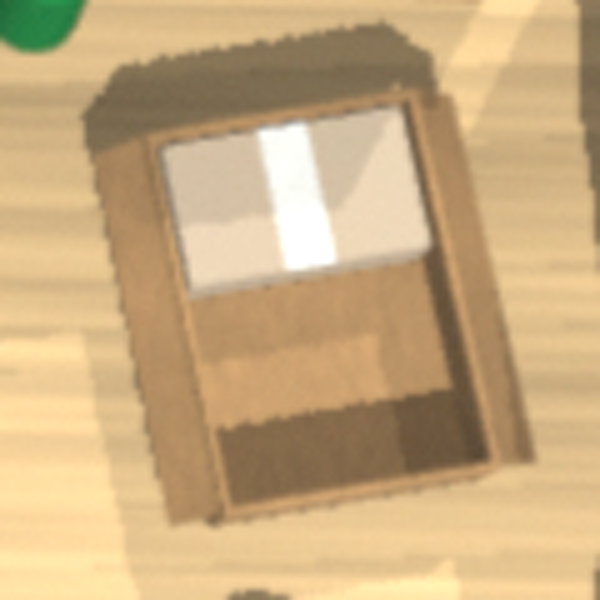

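View pics/carton_s.png

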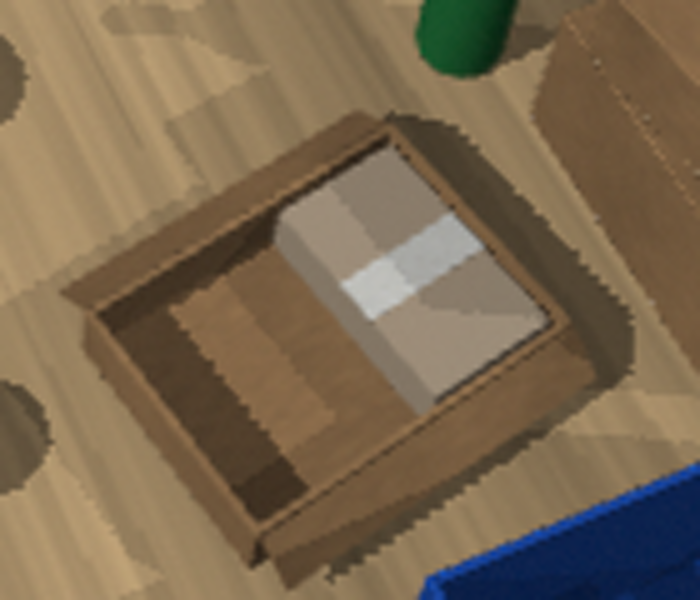

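Run:
```python
from h import *
from scipy.optimize import least_squares
C={"s":capture("scene"),"t":capture("top")}
k=[( .12,.085),(.12,-.085),(-.12,-.085),(-.12,.085)]
O={"t":[(150,140),(415,92),(493,467),(222,520)],"s":[(390,125),(568,320),(257,540),(88,318)]}
B={"t":(340,130),"s":(280,240)}
def pts(p):
    c,s=np.cos(p[2]),np.sin(p[2]);return np.array([[p[0]+c*a-s*b,p[1]+s*a+c*b,.05] for a,b in k])
def res(p): return np.concatenate([(P(C[n],pts(p))-(np.array(O[n])+.5)/5+.5-np.array(B[n])).ravel() for n in O])
r=least_squares(res,[.59,-.36,.15],loss="soft_l1",f_scale=1);p=r.x
print(p,np.degrees(p[2]),res(p).reshape(-1,2).round(1).tolist())
c,s=np.cos(p[2]),np.sin(p[2]);x0=-.115+.137/2
print("free",p[0]+c*x0,p[1]+s*x0)
# floor check from image: inner box bottom edge / front wall
T=C["t"]
a=ray(T,[340+ (195+430)/2/5, 130+(295+245)/2/5],.045); b=ray(T,[340+(230+490)/2/5,130+(505+462)/2/5],.05);print(a,b)
# holder in hand
S=C["s"]; st=read_state();tp=np.array(st["position"]);print(tp)
foot=[180+313/5,80+395/5]
print(ray(S,foot,.14),ray(S,[180+300/5,80+275/5],.24))
```

```text
[ 0.58208635 -0.36294205  0.20585945] 11.794877867413375 [[-0.5, -0.6], [0.6, -0.5], [2.9, 0.6], [1.6, 0.0], [-0.5, -0.8], [0.6, 0.1], [-0.3, -0.6], [-1.3, -1.1]]
free 0.5365681640193793 -0.37244705202261846
[ 0.60146822 -0.35771025  0.045     ] [ 0.47025972 -0.38342824  0.05      ]
[0.48475554 0.25991291 0.19268368]
[0.47693834 0.24307205 0.14      ] [0.48001982 0.25766829 0.24      ]
```

Run:
```python
from h import *
s=read_state();R=np.array(s["tcp_rot"]);p=np.array(s["position"])
# target TCP mid
def tcp(h,az,zb):  # holder xy, azimuth rad
    return np.array([h[0]+.0134*np.cos(az),h[1]+.0134*np.sin(az),zb+.0432])
az=np.radians(19)
t=tcp([.49,-.06],az,.2);print(t)
delta(Rtool(70,az,-1),t)
print((R.T@np.array([0,0,.05])).round(3))
```

```text
[ 0.50266995 -0.05563739  0.2432    ]
shift [-0.1371, -0.2285, 0.1773] rv [37.66, -13.8, 0.08]
[-0.047  0.017 -0.   ]
```

play_rows(
  rows=[
    [[-0.018,0.003,0.003,0,0,0,0.0],[-0.036,-0.005,0.014,2,-0.7,0,0.0],[-0.056,-0.022,0.032,6,-2.2,0,0.0],[-0.067,-0.045,0.05,10,-3.7,0,0.0],[-0.077,-0.068,0.066,14,-5.1,0,0.0],[-0.086,-0.091,0.082,18,-6.6,0,0.0],[-0.095,-0.115,0.098,22,-8,0,0.0],[-0.104,-0.139,0.114,26,-9.5,0,0.0],[-0.113,-0.163,0.13,30,-11,0,0.0],[-0.122,-0.188,0.147,34,-12.5,0,0.0],[-0.13,-0.21,0.163,37.7,-13.8,0,0.0],[-0.137,-0.2285,0.177,37.7,-13.8,0,0.0]],
  ],
)

```text
time_s: 23.3
position: [0.5018, -0.0559, 0.2424]
tcp_rot: [[0.321, 0.89, 0.324], [0.111, 0.304, -0.946], [-0.941, 0.34, -0.001]]
force: [0.4, -0.2, -3.3]
opening: 0.538
```

Run:
```python
from h import *
C=capture("scene")
save(C["pixels"],"pics/mid.png")
s=read_state();R=np.array(s["tcp_rot"]);p=np.array(s["position"]);print(p,s["force"],s["opening"]*87,s["joint_positions"])
def tcp(h,az,zb): return np.array([h[0]+.0134*np.cos(az),h[1]+.0134*np.sin(az),zb+.0432])
az=np.radians(-20)
t=tcp([.5366,-.3724],az,.09);print(t)
delta(Rtool(70,az,-1),t)
t=tcp([.5366,-.3724],az,.2);print(t)
delta(Rtool(70,az,-1),t)
```

```text
[ 0.5039221  -0.06011088  0.24291334] [ 1.54888619 -2.46227136 -2.79341433] 46.982720633818374 [-29.5263918   10.43903581 109.16427699  19.71777088  48.40075596
  29.99403121]
[ 0.54919188 -0.37698307  0.1332    ]
shift [0.0841, -0.0937, 0.3141] rv [36.56, -13.05, -0.02]
[ 0.54919188 -0.37698307  0.2432    ]
shift [-0.0193, -0.0562, 0.3145] rv [36.56, -13.05, -0.02]
```

View pics/mid.png

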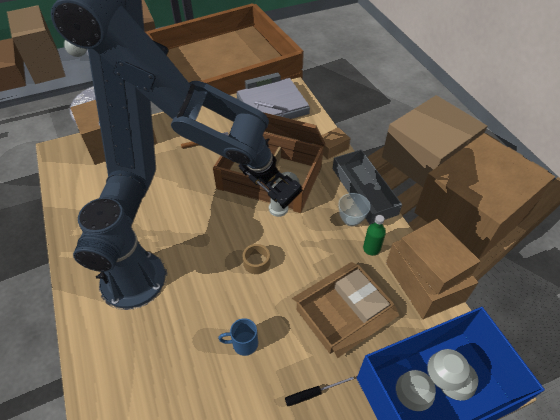

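play_rows(
  rows=[
    [[-0.001,-0.004,0.024,3,-1.1,0,0.0],[-0.003,-0.009,0.05,6.5,-2.3,0,0.0],[-0.005,-0.014,0.078,10,-3.6,0,0.0],[-0.007,-0.019,0.106,13.5,-4.8,0,0.0],[-0.009,-0.025,0.134,17,-6.1,0,0.0],[-0.01,-0.03,0.162,20.5,-7.3,0,0.0],[-0.012,-0.035,0.19,24,-8.6,0,0.0],[-0.013,-0.04,0.218,27.5,-9.8,0,0.0],[-0.015,-0.045,0.246,31,-11.1,0,0.0],[-0.017,-0.05,0.272,34,-12.1,0,0.0],[-0.018,-0.054,0.296,36.6,-13,0,0.0],[-0.0193,-0.0562,0.316,36.6,-13,0,0.0]],
  ],
)

```text
time_s: 24.55
position: [0.549, -0.3737, 0.2407]
tcp_rot: [[0.319, 0.884, -0.341], [-0.11, -0.322, -0.94], [-0.941, 0.337, -0.006]]
force: [-0.1, 1.2, -3.4]
opening: 0.543
```

play_rows(
  rows=[
    [[0,0,0,0,0,0,0.0],[0,0,0,0,0,0,0.0],[0,0,0,0,0,0,0.0]],
  ],
)

```text
time_s: 24.85
position: [0.5486, -0.3718, 0.2413]
tcp_rot: [[0.32, 0.885, -0.339], [-0.109, -0.321, -0.941], [-0.941, 0.338, -0.006]]
force: [0.2, 0.3, -2.5]
opening: 0.543
```

```bash
cat >> h.py <<'E'
def tcp(h,az,zb): return np.array([h[0]+.0134*np.cos(az),h[1]+.0134*np.sin(az),zb+.0432])
E
python3 - <<'E'
from h import *
C=capture("scene");T=capture("top")
save(C["pixels"],"pics/ov_s.png",(250,180,430,360),4);save(T["pixels"],"pics/ov_t.png",(340,110,480,250),5)
s=read_state();R=np.array(s["tcp_rot"]);p=np.array(s["position"]);print(p,s["force"],s["opening"]*87,s["joint_positions"])
az=np.radians(-20)
for zb in(.2,.06,.025,.006): 
    t=tcp([.5366,-.3724],az,zb);print(zb,t);delta(Rtool(70,az,-1),t)
E
```

```text
[ 0.5488674  -0.37209115  0.24195676] [ 0.7337804   0.03026525 -1.72843527] 46.791158682834755 [-48.78362619  22.62822432  90.33245251  12.61687905  50.36503643
  54.44454471]
0.2 [ 0.54919188 -0.37698307  0.2432    ]
shift [-0.0005, 0.0023, 0.0045] rv [0.07, -0.33, 0.19]
0.06 [ 0.54919188 -0.37698307  0.1032    ]
shift [0.1312, -0.0452, 0.0052] rv [0.07, -0.33, 0.19]
0.025 [ 0.54919188 -0.37698307  0.0682    ]
shift [0.1641, -0.057, 0.0054] rv [0.07, -0.33, 0.19]
0.006 [ 0.54919188 -0.37698307  0.0492    ]
shift [0.182, -0.0635, 0.0055] rv [0.07, -0.33, 0.19]
```

View pics/ov_s.png

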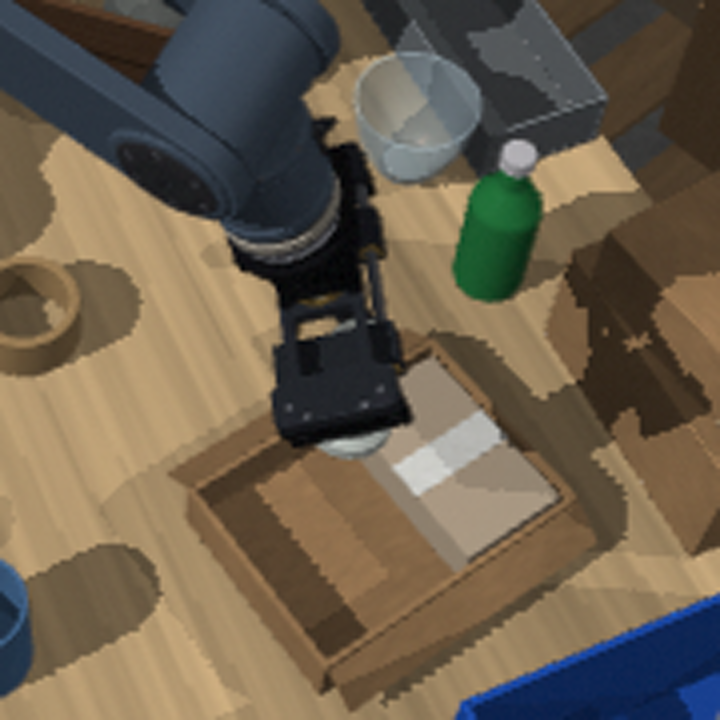

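View pics/ov_t.png

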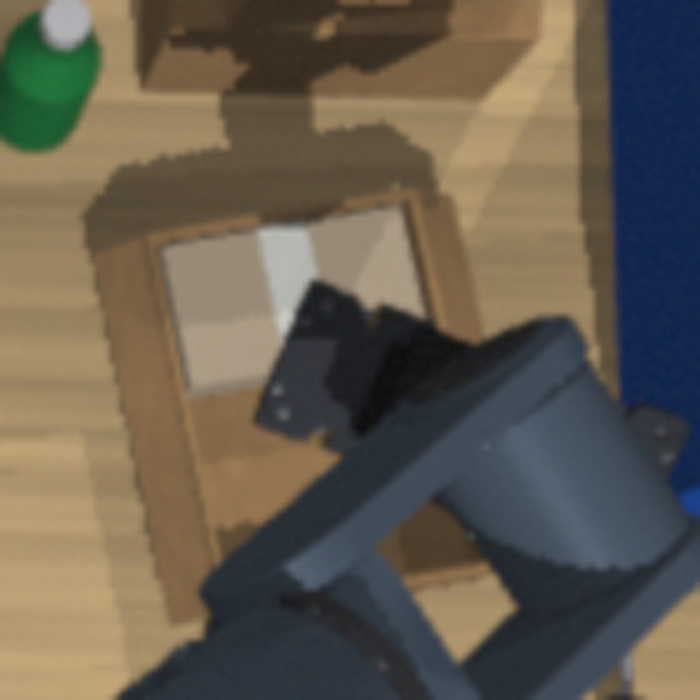

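Run:
```python
from h import *
T=capture("top");C=capture("scene")
for z in(0,.1,.15):print(z,ray(T,[462,200],z),ray(T,[462,88],z))
print(tri(T,[464,213],C,[361,352]))
s=read_state();p=np.array(s["position"]);R=np.array(s["tcp_rot"])
print(p-.07*R[:,0]+.095*R[:,2],p-.07*R[:,0]-.095*R[:,2])
```

```text
0 [ 0.56557001 -0.5529047   0.        ] [ 0.93539056 -0.5645252   0.        ]
0.1 [ 0.54598127 -0.5180084   0.1       ] [ 0.89218519 -0.52888682  0.1       ]
0.15 [ 0.5361869  -0.50056025  0.15      ] [ 0.8705825  -0.51106762  0.15      ]
[ 0.52208484 -0.52779348  0.09594573]
[ 0.49442261 -0.45413072  0.3078113 ] [ 0.55885614 -0.27539173  0.30864328]
```

play_rows(
  rows=[
    [[0.02,-0.006,0.003,0,0,0,0.0],[0.045,-0.015,0.005,0,0,0,0.0],[0.07,-0.024,0.005,0,0,0,0.0],[0.095,-0.032,0.005,0,0,0,0.0],[0.115,-0.04,0.005,0,0,0,0.0],[0.131,-0.045,0.005,0,0,0,0.0],[0.131,-0.045,0.005,0,0,0,0.0],[0.131,-0.045,0.005,0,0,0,0.0]],
  ],
)

```text
time_s: 25.85
position: [0.5501, -0.3785, 0.1042]
tcp_rot: [[0.321, 0.884, -0.34], [-0.112, -0.321, -0.94], [-0.94, 0.34, -0.004]]
force: [0.5, 0.0, -1.8]
opening: 0.54
```

Run:
```python
from h import *
C=capture("scene");T=capture("top")
s=read_state();R=np.array(s["tcp_rot"]);p=np.array(s["position"]);print(p,s["force"],s["opening"]*87)
az=np.radians(-20)
for zb in(.025,.006): 
    t=tcp([.5366,-.3724],az,zb);print(zb,t);delta(Rtool(70,az,-1),t)
h=[p[0]-.0134*np.cos(az),p[1]-.0134*np.sin(az)];zb=p[2]-.0432
for n,c,box,k in(("s",C,(290,230,390,330),7),("t",T,(340,130,480,250),5)):
    im=cv2.resize(c["pixels"][box[1]:box[3],box[0]:box[2]],None,fx=k,fy=k,interpolation=cv2.INTER_CUBIC)
    im=np.clip(im.astype(np.float32)*1.6,0,255).astype(np.uint8)
    for z,r in((zb,.03),(zb+.012,.03)):
        t=np.linspace(0,6.28,40);q=np.c_[h[0]+r*np.cos(t),h[1]+r*np.sin(t),0*t+z]
        cv2.polylines(im,[((P(c,q)-box[:2]+.5)*k).astype(int)],True,(255,0,0),1)
    cv2.imwrite(f"pics/pl_{n}.png",im[:,:,::-1])
```

```text
[ 0.55061918 -0.3791921   0.10539985] [-0.5478245  -0.19425744 -2.38584127] 47.02838042903837
0.025 [ 0.54919188 -0.37698307  0.0682    ]
shift [0.0342, -0.0147, -0.0015] rv [0.07, -0.19, -0.02]
0.006 [ 0.54919188 -0.37698307  0.0492    ]
shift [0.0521, -0.0212, -0.0014] rv [0.07, -0.19, -0.02]
```

View pics/pl_s.png

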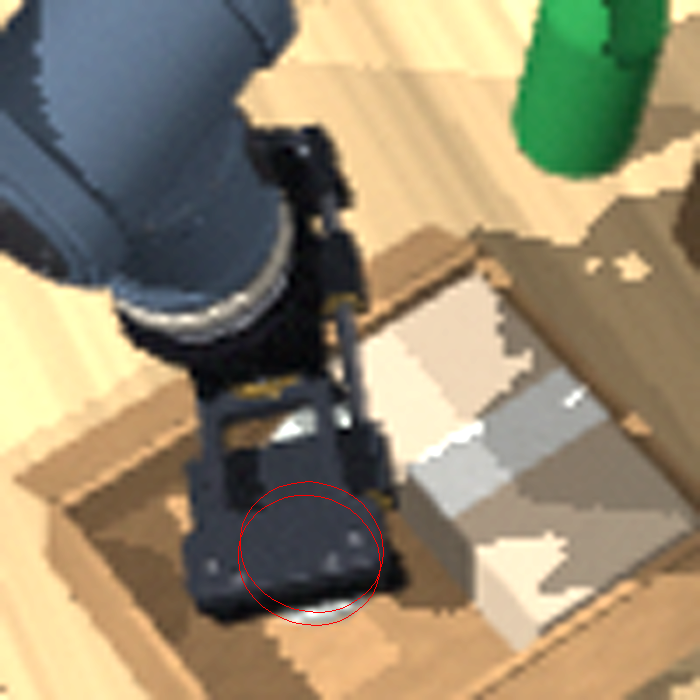

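play_rows(
  rows=[
    [[0.01,-0.005,-0.001,0,0,0,0.0],[0.02,-0.009,-0.0015,0,0,0,0.0],[0.03,-0.013,-0.0015,0,0,0,0.0],[0.038,-0.016,-0.0015,0,0,0,0.0],[0.043,-0.018,-0.0015,0,0,0,0.0],[0.0445,-0.0185,-0.0015,0,0,0,0.0],[0.0445,-0.0185,-0.0015,0,0,0,0.0]],
  ],
)

```text
time_s: 26.65
position: [0.5481, -0.3761, 0.0553]
tcp_rot: [[0.321, 0.884, -0.34], [-0.112, -0.321, -0.94], [-0.941, 0.34, -0.004]]
force: [0.8, -0.6, -2.7]
opening: 0.541
```

play_rows(
  rows=[
    [[0.001,-0.0004,0,0,0,0,0.0],[0.002,-0.0007,0,0,0,0,0.0],[0.003,-0.001,0,0,0,0,0.0],[0.003,-0.001,0,0,0,0,0.0]],
  ],
)

```text
time_s: 27.05
position: [0.5483, -0.3761, 0.0526]
tcp_rot: [[0.321, 0.884, -0.34], [-0.112, -0.321, -0.94], [-0.94, 0.34, -0.004]]
force: [0.7, -0.5, -2.3]
opening: 0.542
```

Not touching yet; continue in 1 mm steps.

play_rows(
  rows=[
    [[0.001,-0.0004,0,0,0,0,0.0],[0.002,-0.0007,0,0,0,0,0.0],[0.003,-0.001,0,0,0,0,0.0],[0.003,-0.001,0,0,0,0,0.0]],
  ],
)

```text
time_s: 27.45
position: [0.5483, -0.376, 0.0492]
tcp_rot: [[0.321, 0.884, -0.34], [-0.112, -0.321, -0.94], [-0.941, 0.34, -0.004]]
force: [0.3, -0.2, -2.5]
opening: 0.54
```

play_rows(
  rows=[
    [[0.0007,-0.0002,0,0,0,0,0.0],[0.0014,-0.0005,0,0,0,0,0.0],[0.002,-0.0007,0,0,0,0,0.0],[0.002,-0.0007,0,0,0,0,0.0]],
  ],
)

```text
time_s: 27.85
position: [0.5488, -0.3763, 0.0483]
tcp_rot: [[0.322, 0.884, -0.34], [-0.113, -0.321, -0.94], [-0.94, 0.341, -0.004]]
force: [-1.0, 1.9, 4.6]
opening: 0.538
```

play_rows(
  rows=[
    [[-0.0005,0,0,0,0,0,0.052],[-0.0005,0,0,0,0,0,0.056],[-0.0005,0,0,0,0,0,0.062],[-0.0005,0,0,0,0,0,0.07],[-0.0005,0,0,0,0,0,0.078],[-0.0005,0,0,0,0,0,0.08],[-0.0005,0,0,0,0,0,0.08]],
  ],
)

```text
time_s: 28.55
position: [0.5482, -0.3761, 0.0477]
tcp_rot: [[0.321, 0.884, -0.34], [-0.112, -0.321, -0.94], [-0.94, 0.34, -0.004]]
force: [0.1, -0.1, -0.7]
opening: 0.907
```

Run:
```python
from h import *
C=capture("scene")
s=read_state();print(s["position"],s["force"],s["opening"]*87)
im=np.clip(C["pixels"].astype(np.float32)*1.6,0,255).astype(np.uint8)
save(im,"pics/rel.png",(290,240,390,340),6)
```

```text
[ 0.54819671 -0.37604815  0.04770053] [0.02724482 0.04936824 0.28007105] 79.08338887975337
```

View pics/rel.png

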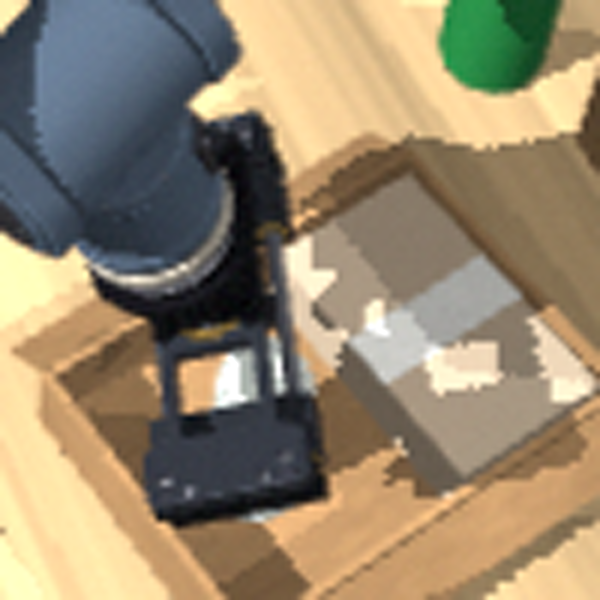

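play_rows(
  rows=[
    [[-0.01,0,0,0,0,0,0.08],[-0.025,0,0,0,0,0,0.08],[-0.04,0,0,0,0,0,0.08],[-0.06,0,0,0,0,0,0.08],[-0.08,0,0,0,0,0,0.08],[-0.11,0,0,0,0,0,0.08],[-0.14,0,0,0,0,0,0.08],[-0.17,0,0,0,0,0,0.08],[-0.2,0,0,0,0,0,0.08],[-0.22,0,0,0,0,0,0.08],[-0.22,0,0,0,0,0,0.08]],
  ],
)

```text
time_s: 29.7
position: [0.4779, -0.3526, 0.2594]
tcp_rot: [[0.326, 0.882, -0.341], [-0.119, -0.319, -0.94], [-0.938, 0.346, 0.001]]
force: [0.7, 0.0, 0.7]
opening: 0.918
```

Run:
```python
from h import *
C=capture("scene");T=capture("top")
s=read_state();print(s["position"],s["force"],s["opening"]*87)
save(C["pixels"],"pics/fin_s.png");save(T["pixels"],"pics/fin_t.png")
for n,c in(("scene",C),("top",T)):
  for t in("holder","rose","tape","shade","bottle","mug","driver","brush"):
    for q in trace(n,t)[:2]: print(n,t,round(q["p"],2),np.round(q["at"],1))
```

```text
[ 0.47723303 -0.35131926  0.25554725] [ 0.15007864  0.11486175 -1.0350334 ] 79.86273864509782
scene holder 0.93 [333.7 313.2]
scene tape 0.75 [255.7 253.1]
scene shade 0.87 [352.7 208.2]
scene bottle 0.94 [376.8 238.1]
scene bottle 0.62 [357.2 204.1]
scene mug 0.79 [240.9 339.9]
scene driver 0.93 [305.  393.7]
scene brush 0.48 [352.3 307. ]
top holder 0.61 [412.4 198.3]
top rose 0.61 [227.3 174.6]
top rose 0.27 [350.5 125.2]
top tape 0.87 [320.2 244.4]
top shade 0.67 [306.6 129. ]
top bottle 0.89 [348.2 125.4]
top bottle 0.68 [199.5 183.8]
top driver 0.54 [465.6 277.4]
top brush 0.56 [110.3 235.1]
```

View pics/fin_s.png

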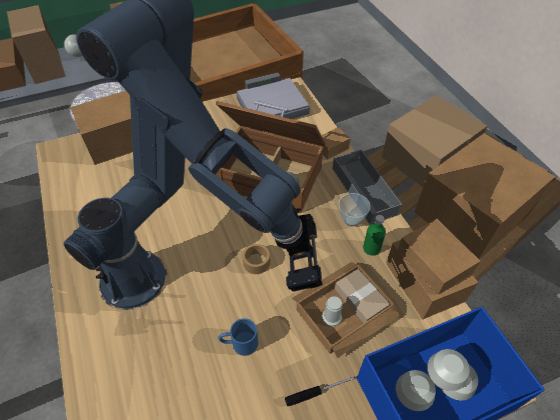

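View pics/fin_t.png

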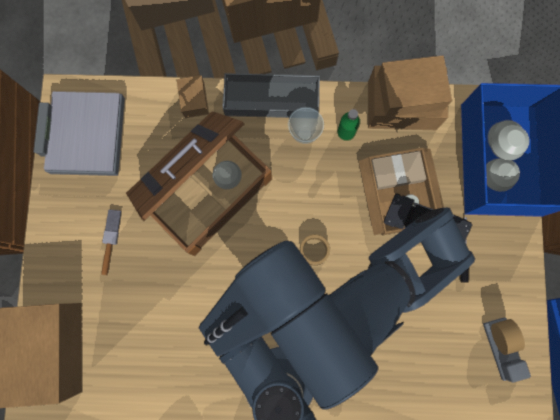

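Run:
```python
from h import *
C=capture("scene")
s=read_state();print(s["position"],s["qvel"])
def pic(fn,box,k,polys):
    im=cv2.resize(C["pixels"][box[1]:box[3],box[0]:box[2]],None,fx=k,fy=k,interpolation=cv2.INTER_CUBIC)
    im=np.clip(im.astype(np.float32)*1.4,0,255).astype(np.uint8)
    for q in polys: cv2.polylines(im,[((P(C,q)-box[:2]+.5)*k).astype(int)],False,(255,0,0),1)
    cv2.imwrite(fn,im[:,:,::-1])
h=(.5482-.0134*np.cos(-.349),-.376-.0134*np.sin(-.349));print(h)
t=np.linspace(0,6.28,40)
pic("pics/f1.png",(285,255,405,355),6,[np.c_[h[0]+r*np.cos(t),h[1]+r*np.sin(t),0*t+z] for z,r in((.005,.03),(.017,.03),(.105,.021))])
e=[w([.12-.26*np.cos(th),y,.115+.26*np.sin(th)]) for th in(.95,) for y in(.175,-.175)]
e2=[w([.12-.26*np.cos(th),y,.115+.26*np.sin(th)]) for th in(.9,) for y in(.175,-.175)]
pic("pics/f2.png",(190,80,340,200),5,[e,e2])
```

```text
[ 0.47758769 -0.35141813  0.25468423] [-0.07911321 -0.09658863 -0.01022219 -0.03213215  0.09090129 -0.06944757]
(np.float64(0.5356078171117877), np.float64(-0.3714177592697663))
```

View pics/f1.png

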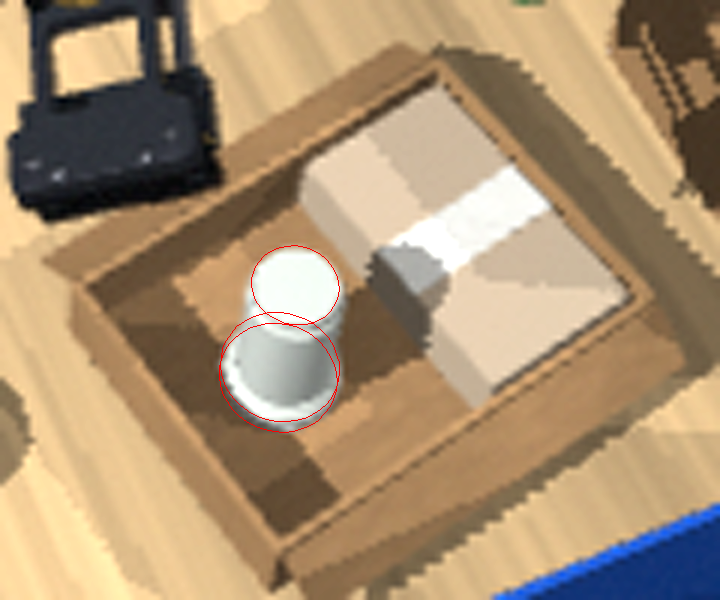

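View pics/f2.png

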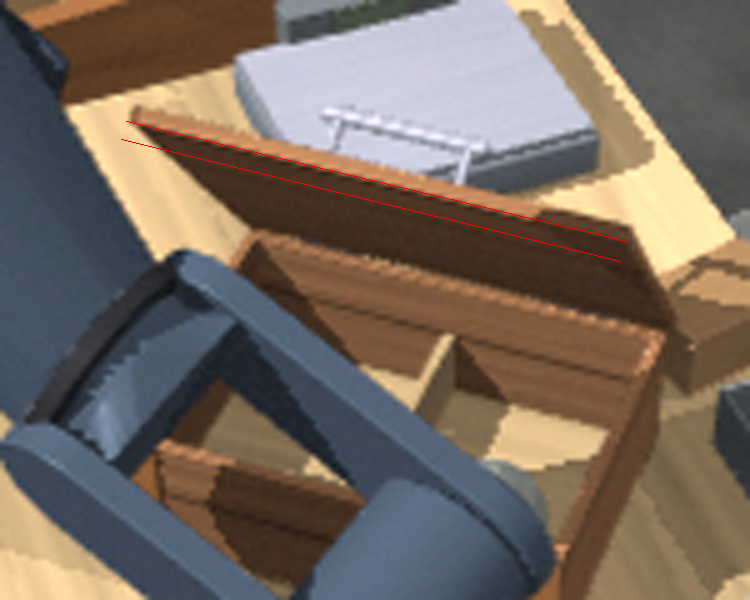

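Run:
```python
from rig import *
print(hand_in())
```

```text
the job is handed in; nothing more can be done
None
```

I raised the chest lid to its stop, moved the lamp holder into the carton and handed the job in at about 30 s. No verdict was reported.

**What I did**
- I gripped the handle bar and raised the lid slowly along its arc. At the stop the handle stopped moving and the force rose to about 22 N, and then I let go.
- I reached in from the front at 70° below level and gripped the holder's stem. After lifting it clear of the rim, I lowered it into the carton in steps of about 1 mm until it touched with about 7 N. I then opened the fingers and pulled back along the tool axis.

**Last checks (camera)**
- **Lid:** its front edge matches the model at 0.95 rad.
- **Holder:** it stands upright on the free floor, at about (0.536, -0.371), within a few millimetres of the free-floor centre I measured.
- **Rose:** it looks unmoved in its bay; part of it was hidden by the arm in the last picture.
- **Bystanders:** tape, shade, bottle, driver and brush look unmoved. The mug was confirmed in the scene camera only, because the arm hid it from the top camera.
- **Robot:** the arm was clear of everything, with force readings near zero.

**What disagreed**
- My first attempt at closing on the bar missed. The fingertips appear about 10–15 mm further back than the reported tool point, in the camera pictures and at the bar, so I gripped deeper after that.
- The measured opening on gripped parts read about 1 mm low.
- A few low-confidence network detections were wrong and I ignored them.

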